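# Load a filter cube, clamp it and shut the drawer

## Robot

A 7-joint arm with a two-finger parallel gripper is mounted at the origin on a cart in front of the work surface, level with it; the furniture and walls round the work are solid. World frame = base frame: x ahead of the robot, y to its left, z up, the work surface at z = 0. Lengths are in m, angles in rad, forces in N, time in s.
With the tool pointing down it reaches from about 0.425 to 0.95 m from the base axis. Payload 16.7 kg.
Tool frame: the origin (TCP) lies at the very end of the fingers, on their centre line; the grasp point (between the pads) lies 19 mm behind it; z points along the fingers, y is the direction in which the jaws open and shut (so a half turn about z gives the same grasp; the last joint's range is limited). The gripper opens to 94 mm and grips with 3 to 60 N. Pads are 16 mm wide; open, the fingers measure 119 mm over their backs; the gripper's body (75 mm by 177 mm) begins 78 mm behind the grasp point.
Start: joints at [-1.367, 0.426, 0.074, 1.606, -0.034, 1.111, -0.067], TCP at [0.233, 0.633, 0.205] pointing down, gripper open.
Joint ranges: [-2.85, 2.85], [-0.5, 2.14], [-1.23, 1.37], [0.21, 2.46], [-1.02, 4.16], [0.16, 2.05], [-2.73, 2.73]. Speed limits (rad/s): [1.89, 1.89, 2.39, 2.39, 3.01, 3.01, 3.01].

## Interface

Orientations are given as a unit quaternion [x, y, z, w].
In Python, from plant import ctrl gives the robot as it stands.
- The arm moves only by the tool arm_command, never from a script. Its argument "targets" is a list of rows, each an object with "offset": the shift along the world's x, y, z in m, a list of three; "rot": the turn, a rotation vector about the world's x, y, z in degrees, a list of three; "claw": the opening, from 0 (shut) to 1 (fully open). In form: [{"offset": [tx, ty, tz], "rot": [wx, wy, wz], "claw": claw}, ...]. A call has exactly 10 rows; each row shifts and turns the commanded pose from where the row before left it; what a row does not reach is not made up. A row lasts 1/10 s, in which the tool goes at most 50 mm and 8.59 degrees, less where a joint would pass 70% of its speed; a pose out of reach is approached as far as the arm can. A call is refused whole if a number of a shift passes 0.05 or a number of a turn 8.59, either way. A call with a gripper value outside its range is refused whole. The fingers move at their own pace and stop on an object; the grip force is fixed at half the most. Time passes only in rows, so rows that do not move let the fingers close, or fill a call up. It gives the time, the measured TCP pose, the force and the opening at its end, in the units of the state.
- ctrl.get_state(): the state, without advancing time (a new reading comes with each control period).
- ctrl.read_camera(name): name is "scene" or "top" or "wrist"; returns a dict with "frame" (480x640x3 uint8, blue, green, red), "depth" (480x640 float32, m along the optical axis (not along the pixel's ray), 0 where there is no reading), "fx", "fy", "cx", "cy" (pixels), "k1" (the pictures are not rectified: a ray, as slopes to the right and down, at radius r is drawn at 1 + k1 r^2 times it, then the intrinsics apply), "R" (3x3) and "t" (3): a world point X has camera coordinates R X + t; the wrist camera has in their place "tool_from_camera" (4x4, takes a point from camera to tool coordinates, whose origin is the TCP and whose axes are the flange's). Camera axes: x right, y down, z forward; pixel columns grow to the right and rows downward; lengths in m; the calibration is good to about 2 mm. A picture is of the moment at which its call begins: read the wrist's pose just before it.
- ctrl.close_job(): hands the job in, once; it reports no verdict.
The state is a dict: "time_s": time; "qpos": joint angles; "dq": joint speeds; "joint_efforts": joint torques, N m; "position": TCP position; "eef_rot": TCP orientation; "ft_force": force on the tool from outside, world axes, zero at the start; "wrist_torque": the same for the moment, N m; "gripper_width": opening from 0.0 (shut) to 1.0 (fully open).
Only numpy, scipy, OpenCV 4.12 (cv2) and the standard library are available. Lean on these libraries where they do the work, as an engineer would, in place of code of your own. Each camera call takes 0.05 s, during which the arm holds its last target.

## Task

Stand the loose filter cube upright, as it is now, in the square nest in the open drawer of the filter unit. Then swing the hold-down arm over until its plate rests on the cube, and only after that push the drawer fully shut. Leave the objective lens and the beaker where they are.

Things in the scene. Friction and masses are not known exactly. Their poses are not given: they have to be found in the camera images.
- cube_centre (a point): centre of the loose filter cube: a plain black block, 40 (x) x 36 (y) x 40 (z) mm, with a round glass window in its top and one in a side. The point lies 20 mm above its underside; z points up out of the top window. 50 to 100 g. It stands upright on the bench at the start. Grasp it by its flat sides. Between it and the drawer a fixed dark box, 160 mm high, stands further back: carry the cube over or in front of it.
- nest (a point): where the middle of the cube is once it stands in the drawer's square nest (20 mm above the tray, which is 14 mm above the bench). A low black rim, 8 mm high, 5 mm thick, round a 52 x 52 mm space: the cube fits at any quarter turn. Moves with the drawer; x points into the housing, y away from the arm's hinge, z up. Panel 62 mm off in -x, housing 35 to 50 mm in +x while open; tray walls 10 mm high.
- panel_front (a point): middle of the flat outer face of the drawer's front panel, 35 mm above the bench; moves with the drawer. The panel is 184 mm wide (y) and reaches from 6 to 60 mm above the bench. x points into the housing, square to the panel. Push on it to shut the drawer. The housing behind is a grey box, 170 mm deep, 190 mm wide, 92 mm high, fixed to the bench.
- clamp_hinge (a point): hinge axis of the hold-down arm (the axis is along this point's x), 64 mm above the bench on a 30 mm wide steel post that stands on the tray, 70 mm from the nest in the nest's -y. Same axes as the nest. When down, the arm lies level from here in +y, over the nest.
- clamp_plate (a point): middle of the hold-down arm's square plate (40 x 40 mm, a steel frame with a clear pane; 4 mm above and 10 mm below this point), 70 mm from the hinge. The arm is 14 mm wide from hinge to plate and 90 mm long in all. When the arm is down its plate rests on the top of the cube in the nest.
- hold_down (a joint): angle of the hold-down arm in rad: 0 = level, its pads just on the top of a cube in the nest; 1.57 = straight up; about 1.85 to 2.1 at the start, leaning outwards away from the nest. Its stiff hinge stays where it is left; about 2 N at the plate moves it.
- drawer (a joint): opening of the drawer in m: 0 = fully shut, panel against the housing; 0.1 or more at the start. It stays where it is left; about 3 N moves it.
- objective_centre (a point): middle of a white objective lens, 26 mm across and 48 mm high, standing loose on the bench: leave it alone
- beaker_centre (a point): middle of a small clear beaker, 45 mm across and 58 mm high, standing loose on the bench: leave it alone
Mind the look-alikes: they are no part of the job. Leave any brown or turquoise look-alike of the part that bears cube_centre alone.

How it is judged:
By the outcome, as a careful person would: the job done as asked, in the order asked, and still so for the second after the job is handed in, with the robot touching nothing.
It also fails if it takes over 64 s, if anything falls off the work surface, if the arm or the gripper's body presses on something with over 40 N, if the wrist force passes 120 N, or if a joint passes its speed limit or range.

## Working session

There is one attempt and no reset: what is moved stays moved. The work goes in short steps, Python scripts to look and compute and a tool call to move; the robot and the scene stay as the last step left them, time stands still between calls to the robot, and variables do not carry over. Pictures are saved under pics/ and viewed, and the job is handed in when it is done.

Besides the shell and the picture viewer there is one more tool, called after "Emit:" as name(argument=value, ...) on one line, values as JSON. arm_command: Moves the arm, as the interface text tells. Its arguments: {"type":"object","properties":{"targets":{"type":"array"}},"required":["targets"]}

```bash
ls; mkdir -p pics
cat > h.py <<'E'
import numpy as np, cv2, pickle
from plant import ctrl
from scipy.spatial.transform import Rotation as Ro
def grab(name,tag):
    s=ctrl.get_state(); d=ctrl.read_camera(name)
    d=dict(d); d['state']=s
    if name=='wrist':
        T=np.eye(4);T[:3,:3]=Ro.from_quat(s['eef_rot']).as_matrix();T[:3,3]=s['position']
        W=T@np.array(d['tool_from_camera']); d['R']=W[:3,:3].T; d['t']=-d['R']@W[:3,3]
    pickle.dump(d,open(f'pics/{tag}.pkl','wb')); cv2.imwrite(f'pics/{tag}.png',d['frame']); return d
def load(tag): return pickle.load(open(f'pics/{tag}.pkl','rb'))
def ray(d,u,v):
    K=np.array([[d['fx'],0,d['cx']],[0,d['fy'],d['cy']],[0,0,1]]);
    p=cv2.undistortPoints(np.array([[[u,v]]],float),K,np.array([d['k1'],0,0,0,0.]))[0,0]
    R=np.array(d['R']);t=np.array(d['t']).ravel()
    return -R.T@t, R.T@np.array([p[0],p[1],1.])
def onz(d,u,v,z):
    c,r=ray(d,u,v); return c+r*(z-c[2])/r[2]
def dep(d,u,v):
    c,r=ray(d,u,v); return c+r*d['depth'][int(round(v)),int(round(u))]
def proj(d,X):
    K=np.array([[d['fx'],0,d['cx']],[0,d['fy'],d['cy']],[0,0,1]]);R=np.array(d['R'])
    return cv2.projectPoints(np.array(X,float).reshape(-1,1,3),cv2.Rodrigues(R)[0],np.array(d['t'],float).reshape(3,1),K,np.array([d['k1'],0,0,0,0.]))[0][:,0]
E
python3 - <<'E'
from h import *
for n in ['scene','top','wrist']:
    d=grab(n,n+'0'); print(n,d['fx'],d['cx'],d['cy'],d['k1'],-np.array(d['R']).T@np.array(d['t']).ravel())
print(ctrl.get_state())
E
```

```text
pics
scene 475.64079110196167 315.41931450663725 232.9661976784464 -0.006678412478055993 [0.50784496 0.67175073 1.05558084]
top 530.8862922950063 317.17084817255306 244.11701364080483 -0.08890314717948927 [0.35569402 0.0028608  1.3710824 ]
wrist 406.26162392824693 322.52162843184476 240.77184344488927 -0.048667134650396036 [0.16071443 0.66002033 0.38244491]
{'time_s': 0.15, 'qpos': array([-1.3675019 ,  0.42661627,  0.07388928,  1.60645603, -0.03413522,
        1.1107808 , -0.06706865]), 'dq': array([-0.00063046,  0.00088862,  0.00054272, -0.00085884, -0.00084317,
       -0.00018325, -0.00073972]), 'joint_efforts': array([ 4.55669768e-03, -9.36282992e+01,  3.67035583e+00, -4.54417062e+01,
       -4.85084730e-02,  1.81436056e-02,  7.23207359e-05]), 'position': array([0.23314215, 0.63309962, 0.20492057]), 'eef_rot': array([ 1.75506613e-01,  9.84478125e-01, -4.96089733e-04, -6.38101072e-05]), 'ft_force': array([ 0.45053441,  0.04885955, -0.24163778]), 'wrist_torque': array([-0.04595504, -0.01193826,  0.02813247]), 'gripper_width': 0.9961478074396019}
```

```bash
ls pics
```

```text
scene0.pkl
scene0.png
top0.pkl
top0.png
wrist0.pkl
wrist0.png
```

View pics/scene0.png

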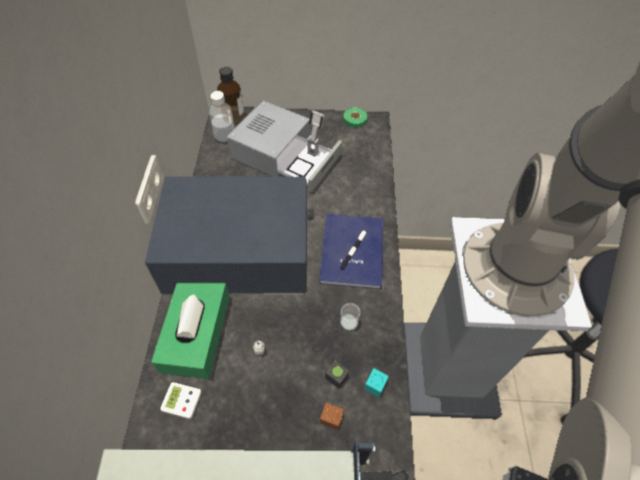

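View pics/top0.png

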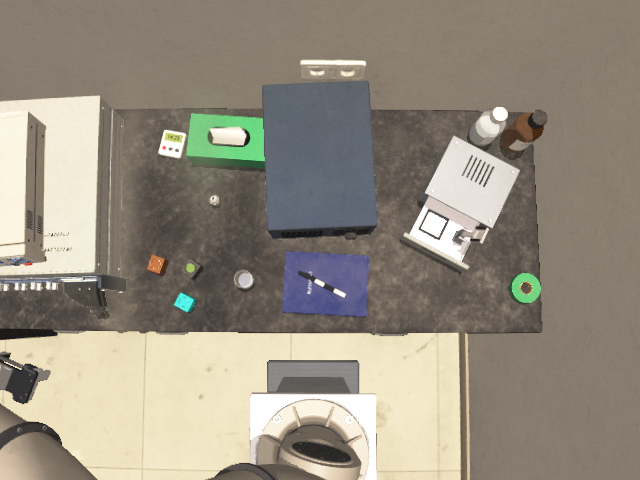

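View pics/wrist0.png

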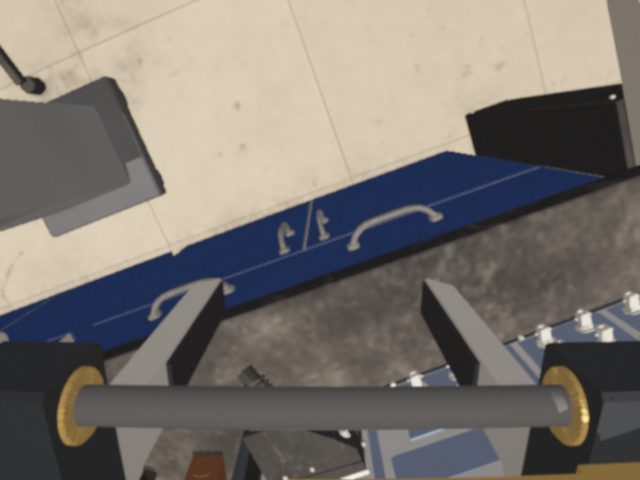

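The top view shows three candidates: a black block at (192,268), a brown one at (156,265) and a turquoise one at (184,302). The black one fits "plain black block", so I'll confirm it in enlarged crops.

Run:
```python
from h import *
t=load('top0')['frame'];s=load('scene0')['frame']
a=cv2.resize(t[235:325,130:270],None,fx=5,fy=5,interpolation=cv2.INTER_CUBIC)
cv2.imwrite('pics/c1.png',a)
cv2.imwrite('pics/c2.png',cv2.resize(t[130:280,395:530],None,fx=4,fy=4,interpolation=cv2.INTER_CUBIC))
cv2.imwrite('pics/c3.png',cv2.resize(s[90:200,220:370],None,fx=5,fy=5,interpolation=cv2.INTER_CUBIC))
cv2.imwrite('pics/c4.png',cv2.resize(s[340:440,290:410],None,fx=5,fy=5,interpolation=cv2.INTER_CUBIC))
```

```text
(no output)
```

View pics/c1.png

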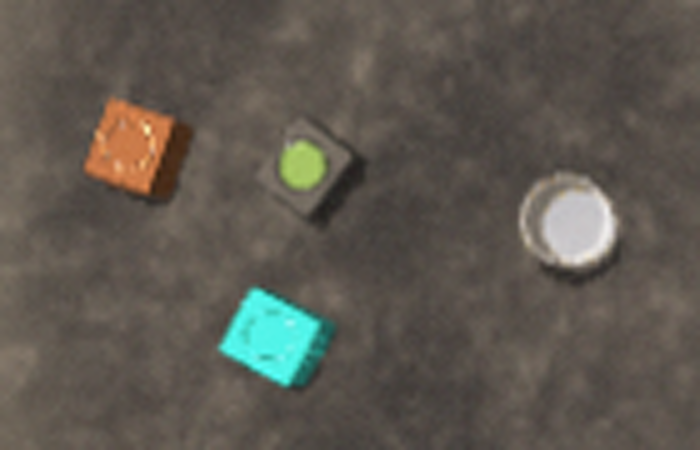

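View pics/c2.png

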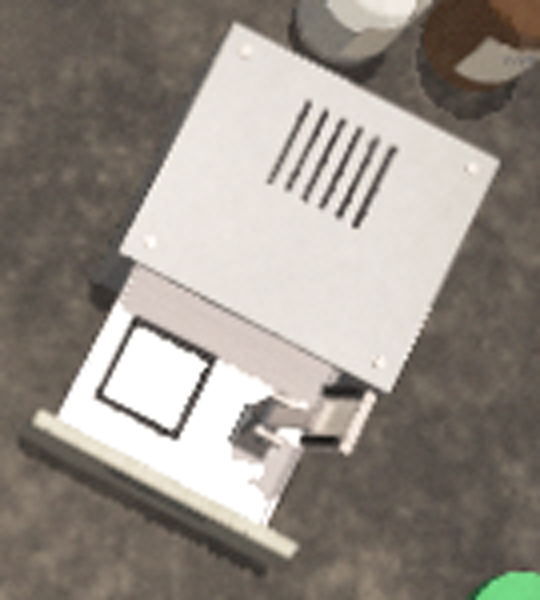

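View pics/c3.png

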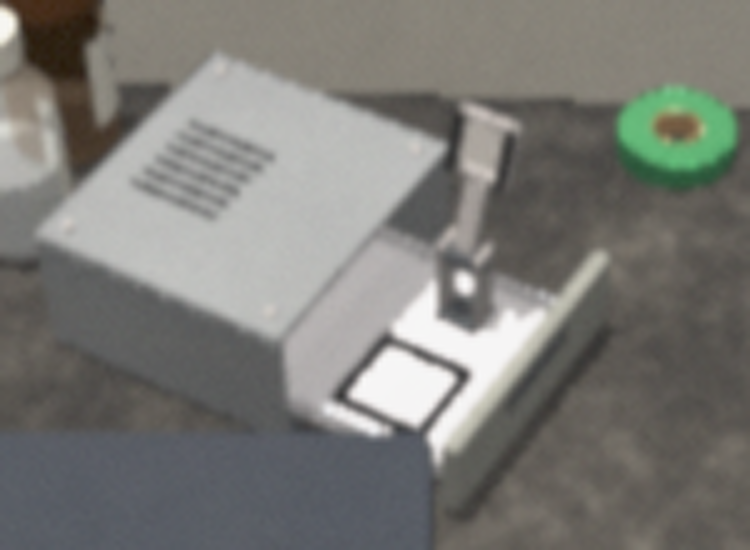

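View pics/c4.png

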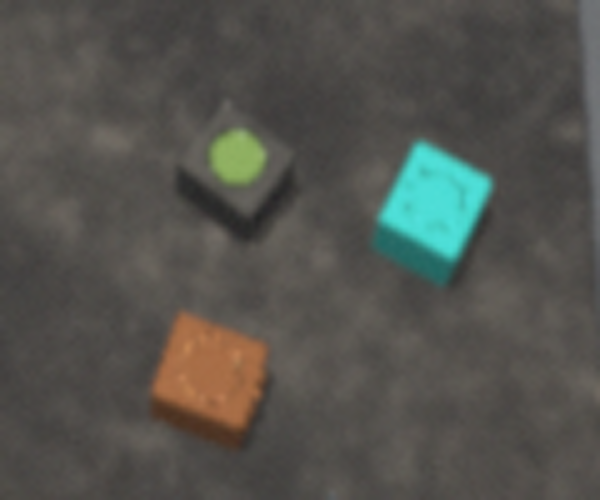

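Run:
```python
from h import *
t=load('top0');s=load('scene0')
def T(x,y,ox,oy,f): return ox+(x+.5)/f-.5, oy+(y+.5)/f-.5
print('cube top',onz(t,*T(302,165,130,235,5),.04),'scene',onz(s,*T(238,157,290,340,5),.04))
for c in [(302,118),(356,160),(312,215),(262,170)]: print('cc',onz(t,*T(*c,130,235,5),.04))
for c in [(228,106),(292,158),(246,212),(180,165)]: print('cs',onz(s,*T(*c,290,340,5),.04))
for c in [(137,320),(215,353),(178,438),(97,402)]: print('nest',onz(t,*T(*c,395,130,4),.022))
for c in [(390,335),(466,377),(412,432),(338,388)]: print('nests',onz(s,*T(*c,220,90,5),.022))
for c in [(40,412),(297,550),(22,436),(268,572)]: print('panel top?',onz(t,*T(*c,395,130,4),.06))
for c in [(237,25),(498,160),(120,252),(388,390)]: print('house',onz(t,*T(*c,395,130,4),.092))
print('beaker',onz(t,245,281,.0),'obj',onz(t,214,201,.045))
print('panel scene',onz(s,*T(600,252,220,90,5),.06),onz(s,*T(448,450,220,90,5),.06))
for c in [(350,423),(330,420),(375,395)]:
    print('plate', dep(t,*T(*c,395,130,4)))
for c in [(487,140),(455,250),(470,200)]: print('plate s',dep(s,*T(*c,220,90,5)))
for u,v in [(320,160),(320,235),(370,230),(245,281),(520,130),(490,125)]: print(u,v,dep(t,u,v))
```

```text
cube top [0.46680555 0.31191733 0.04      ] scene [0.46574657 0.31258    0.04      ]
cc [0.49062684 0.31269149 0.04      ]
cc [0.46949264 0.28456284 0.04      ]
cc [0.44160469 0.3060447  0.04      ]
cc [0.46415468 0.33219025 0.04      ]
cs [0.47055059 0.28987971 0.04      ]
cs [0.44225353 0.31191198 0.04      ]
cs [0.46189388 0.33648718 0.04      ]
cs [0.4908527 0.3173141 0.04     ]
nest [ 0.62196704 -0.29897378  0.022     ]
nest [ 0.60053284 -0.34964855  0.022     ]
nest [ 0.54463021 -0.32376344  0.022     ]
nest [ 0.56786141 -0.27149433  0.022     ]
nests [ 0.59576771 -0.34668663  0.022     ]
nests [ 0.54835354 -0.31449439  0.022     ]
nests [ 0.57777462 -0.26887121  0.022     ]
nests [ 0.62364896 -0.30151743  0.022     ]
panel top? [ 0.55534485 -0.22761152  0.06      ]
panel top? [ 0.4689556  -0.38813407  0.06      ]
panel top? [ 0.54009975 -0.21599771  0.06      ]
panel top? [ 0.45514867 -0.36929085  0.06      ]
house [ 0.79848434 -0.35270143  0.092     ]
house [ 0.71285359 -0.51689211  0.092     ]
house [ 0.65092875 -0.2738407   0.092     ]
house [ 0.56542439 -0.43920516  0.092     ]
beaker [0.43621057 0.17718613 0.        ] obj [0.63703896 0.25501734 0.045     ]
panel scene [ 0.47157705 -0.38491075  0.06      ] [ 0.55428487 -0.22184944  0.06      ]
plate [ 0.53692826 -0.39730523  0.14448232]
plate [ 0.54121435 -0.39075934  0.12730692]
plate [ 0.56506749 -0.43679398  0.07450947]
plate s [ 0.54076392 -0.39760484  0.13187968]
plate s [ 0.55779704 -0.37047012  0.07076271]
plate s [ 0.54971471 -0.38372288  0.09824266]
320 160 [ 0.7128686  -0.01362338  0.15732826]
320 235 [ 0.55018473 -0.01559443  0.04723455]
370 230 [ 0.55551351 -0.136373    0.09843198]
245 281 [0.43604145 0.17681998 0.00287976]
520 130 [ 0.8076836  -0.51425158  0.11895942]
490 125 [ 0.81860488 -0.43748522  0.12032025]
```

The black block with the green window at top (190,268) is the filter cube; the brown and turquoise blocks are look-alikes. The nest frame is clear at about (0.585, -0.31), with its x axis at about -28°. Next I'll plan the wrist view.

Run:
```python
from h import *
d=load('wrist0'); T=np.array(d['tool_from_camera']); print(T.round(3))
s=d['state'];p=s['position']
A=Ro.from_quat(s['eef_rot']).as_matrix();print('tool axes x',A[:,0],'y',A[:,1])
print(proj(d,[p,[p[0],p[1],.04]]))
for u,v in [(322,150),(322,240),(322,360),(322,20)]: print(u,v,A.T@(onz(d,u,v,.04)-p))
t=load('top0')
m=cv2.inRange(cv2.cvtColor(t['frame'],cv2.COLOR_BGR2HSV),(30,80,60),(50,255,255)); m[:, :180]=0;m[:,205:]=0;m[:255]=0;m[285:]=0
M=cv2.moments(m,True);print(onz(t,M['m10']/M['m00'],M['m01']/M['m00'],.04))
```

```text
[[ 0.001 -0.964 -0.265  0.077]
 [ 1.     0.     0.     0.   ]
 [-0.    -0.265  0.964 -0.178]
 [ 0.     0.     0.     1.   ]]
tool axes x [-9.38394560e-01  3.45565680e-01 -1.01753969e-04] y [ 0.34556556  0.93839388 -0.00116934]
[[322.10643964 298.92161454]
 [322.45891244 222.00387514]]
322 150 [ 0.06092204 -0.00021999  0.16484471]
322 240 [-0.01608659 -0.00019924  0.16485253]
322 360 [-0.13489283 -0.00017095  0.16486458]
322 20 [ 0.15962703 -0.00025015  0.16483471]
[0.46649554 0.31143894 0.04      ]
```

Emit:
arm_command(targets=[{"offset": [0.005,-0.04,0],"rot": [0,0,-8],"claw": 1},{"offset": [0.005,-0.04,0],"rot": [0,0,-8],"claw": 1},{"offset": [0.005,-0.04,0],"rot": [0,0,-8],"claw": 1},{"offset": [0.005,-0.04,0],"rot": [0,0,-8],"claw": 1},{"offset": [0.005,-0.04,0],"rot": [0,0,-8],"claw": 1},{"offset": [0.03,-0.02,0],"rot": [0,0,-8],"claw": 1},{"offset": [0.03,-0.02,0],"rot": [0,0,-8],"claw": 1},{"offset": [0.03,-0.02,0],"rot": [0,0,-8],"claw": 1},{"offset": [0.03,-0.02,0],"rot": [0,0,-8],"claw": 1},{"offset": [0.03,-0.02,0],"rot": [0,0,-8],"claw": 1}])

```text
time_s: 1.15
position: [0.4092, 0.3324, 0.2055]
eef_rot: [0.769, 0.639, 0.0, -0.0]
ft_force: [0.8, 0.9, 0.1]
gripper_width: 1.002
```

```bash
cat > st.py <<'E'
from h import *
s=ctrl.get_state();A=Ro.from_quat(s['eef_rot']).as_matrix()
print('t',s['time_s'],'p',s['position'].round(4),'jaw deg',np.degrees(np.arctan2(A[1,1],A[0,1])).round(2),'z',A[:,2].round(3),'F',np.array(s['ft_force']).round(2),'w',round(s['gripper_width']*94,1),'q',s['qpos'].round(2))
E
python3 st.py
```

```text
t 1.15 p [0.4092 0.3324 0.2055] jaw deg -10.54 z [-0.  0. -1.] F [0.79 0.88 0.06] w 94.2 q [-1.18  0.19  0.43  1.96 -0.09  1.01 -0.89]
```

Emit:
arm_command(targets=[{"offset": [0.015,-0.005,0],"rot": [0,0,-7],"claw": 1},{"offset": [0.015,-0.005,0],"rot": [0,0,-7],"claw": 1},{"offset": [0.015,-0.005,0],"rot": [0,0,-7],"claw": 1},{"offset": [0.0125,-0.006,0],"rot": [0,0,-6],"claw": 1},{"offset": [0,0,0],"rot": [0,0,0],"claw": 1},{"offset": [0,0,0],"rot": [0,0,0],"claw": 1},{"offset": [0,0,0],"rot": [0,0,0],"claw": 1},{"offset": [0,0,0],"rot": [0,0,0],"claw": 1},{"offset": [0,0,0],"rot": [0,0,0],"claw": 1},{"offset": [0,0,0],"rot": [0,0,0],"claw": 1}])

```text
time_s: 2.15
position: [0.4655, 0.3126, 0.2055]
eef_rot: [0.896, 0.445, 0.0, -0.0]
ft_force: [-0.5, -0.2, 0.9]
gripper_width: 1.002
```

```bash
python3 -c "
from h import *
grab('wrist','w1')"; python3 st.py
```

```text
t 2.2 p [0.4656 0.3125 0.2055] jaw deg -37.18 z [-0.  0. -1.] F [-0.4  -0.15 -0.31] w 94.0 q [-1.15  0.26  0.53  1.89 -0.15  1.03 -1.2 ]
```

View pics/w1.png

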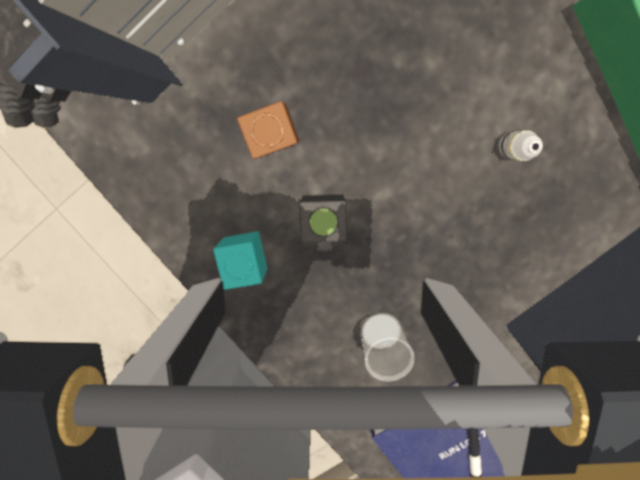

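Run:
```python
from h import *
d=load('w1');f=d['frame']
cv2.imwrite('pics/c5.png',cv2.resize(f[180:270,280:370],None,fx=6,fy=6,interpolation=cv2.INTER_CUBIC))
```

```text
(no output)
```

View pics/c5.png

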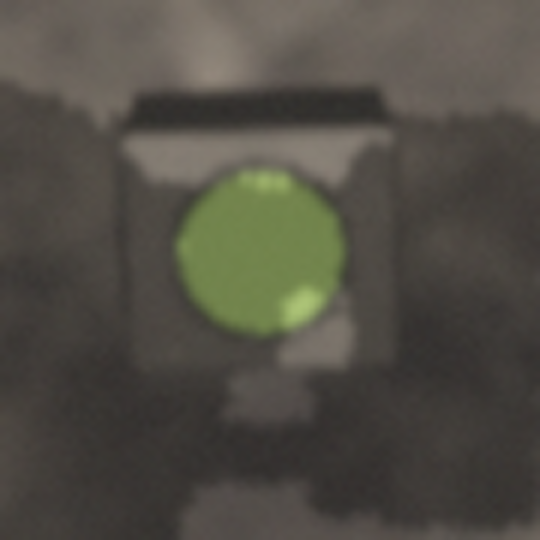

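Run:
```python
from h import *
d=load('w1')
P=[onz(d,280+(x+.5)/6-.5,180+(y+.5)/6-.5,.04) for x,y in [(125,133),(393,130),(395,368),(130,368)]]
for a,b in zip(P,P[1:]+P[:1]): v=b-a; print(np.linalg.norm(v)*1e3,np.degrees(np.arctan2(v[1],v[0]))%90)
print(np.mean(P,0), onz(d,280+(261.5)/6-.5,180+251.5/6-.5,.04))
```

```text
38.135641946622926 53.519855670238066
35.122283791521824 54.170422539529454
38.693100836747206 52.87384307076945
34.6841142301433 53.26180516105341
[0.46578118 0.31266563 0.04      ] [0.46583073 0.31267387 0.04      ]
```

Emit:
arm_command(targets=[{"offset": [0,0,0],"rot": [0,0,0.5],"claw": 0.64},{"offset": [0,0,-0.03],"rot": [0,0,0],"claw": 0.64},{"offset": [0,0,-0.03],"rot": [0,0,0],"claw": 0.64},{"offset": [0,0,-0.03],"rot": [0,0,0],"claw": 0.64},{"offset": [0,0,-0.03],"rot": [0,0,0],"claw": 0.64},{"offset": [0,0,-0.03],"rot": [0,0,0],"claw": 0.64},{"offset": [0,0,-0.02],"rot": [0,0,0],"claw": 0.64},{"offset": [0,0,-0.015],"rot": [0,0,0],"claw": 0.64},{"offset": [0,0,-0.008],"rot": [0,0,0],"claw": 0.64},{"offset": [0,0,0],"rot": [0,0,0],"claw": 0.64}])

```text
time_s: 3.2
position: [0.4656, 0.3122, 0.0119]
eef_rot: [0.894, 0.448, -0.0, 0.0]
ft_force: [0.4, -0.0, 0.5]
gripper_width: 0.64
```

```bash
python3 -c "
from h import *
grab('wrist','w2')"; python3 st.py
```

```text
t 3.25 p [0.466  0.3124 0.0127] jaw deg -36.72 z [ 0.  0. -1.] F [ 0.06 -0.19  0.12] w 60.2 q [-1.03  0.53  0.41  2.03 -0.34  0.65 -1.04]
```

View pics/w2.png

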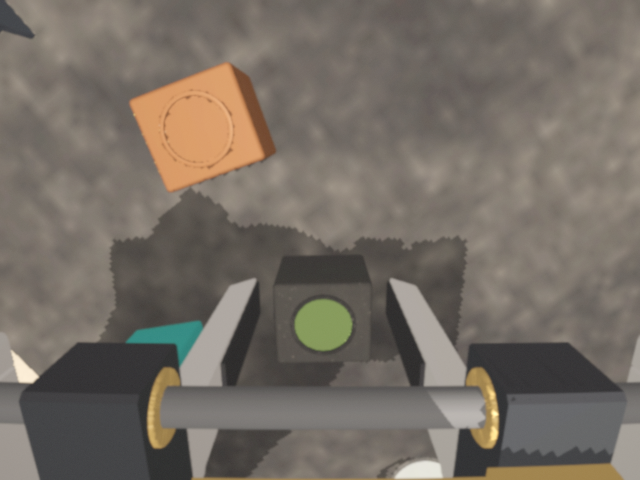

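The cube sits centred between the fingers, with its window at (323,325). Next I'll close on it and lift.

Emit:
arm_command(targets=[{"offset": [0,0,0],"rot": [0,0,0],"claw": 0},{"offset": [0,0,0],"rot": [0,0,0],"claw": 0},{"offset": [0,0,0],"rot": [0,0,0],"claw": 0},{"offset": [0,0,0],"rot": [0,0,0],"claw": 0},{"offset": [0,0,0],"rot": [0,0,0],"claw": 0},{"offset": [0,0,0.01],"rot": [0,0,0],"claw": 0},{"offset": [0,0,0.02],"rot": [0,0,0],"claw": 0},{"offset": [0,0,0.04],"rot": [0,0,0],"claw": 0},{"offset": [0,0,0.04],"rot": [0,0,0],"claw": 0},{"offset": [0,0,0.04],"rot": [0,0,0],"claw": 0}])

```text
time_s: 4.25
position: [0.4656, 0.3119, 0.1646]
eef_rot: [0.894, 0.448, -0.0, 0.0]
ft_force: [-0.2, 1.2, -0.6]
gripper_width: 0.425
```

```bash
python3 -c "
from h import *
grab('wrist','w3')"; python3 st.py
```

```text
t 4.3 p [0.4681 0.3133 0.1706] jaw deg -36.79 z [ 0.005  0.005 -1.   ] F [3.93 1.6  6.89] w 39.9 q [-1.14  0.3   0.53  1.93 -0.19  0.95 -1.16]
```

View pics/w3.png

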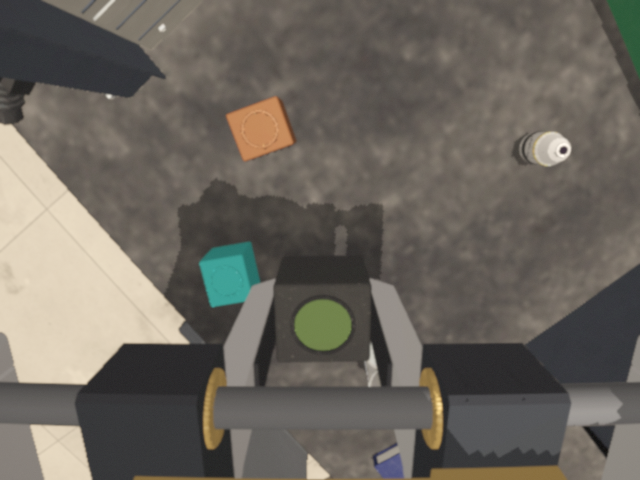

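Emit:
arm_command(targets=[{"offset": [0,0,0.04],"rot": [0,0,0],"claw": 0},{"offset": [0,-0.02,0.04],"rot": [0,0,0],"claw": 0},{"offset": [0,-0.03,0.04],"rot": [0,0,0],"claw": 0},{"offset": [0,-0.03,0],"rot": [0,0,0],"claw": 0},{"offset": [0,-0.04,0],"rot": [0,0,0],"claw": 0},{"offset": [0,-0.04,0],"rot": [0,0,0],"claw": 0},{"offset": [0,-0.04,0],"rot": [0,0,0],"claw": 0},{"offset": [0,-0.04,0],"rot": [0,0,0],"claw": 0},{"offset": [0,-0.04,0],"rot": [0,0,0],"claw": 0},{"offset": [0,-0.04,0],"rot": [0,0,0],"claw": 0}])

```text
time_s: 5.3
position: [0.4652, -0.0095, 0.2828]
eef_rot: [0.894, 0.448, 0.0, -0.0]
ft_force: [0.7, 0.7, -0.4]
gripper_width: 0.426
```

Emit:
arm_command(targets=[{"offset": [0.01,-0.04,0],"rot": [0,0,1],"claw": 0},{"offset": [0.015,-0.04,0],"rot": [0,0,1],"claw": 0},{"offset": [0.015,-0.04,0],"rot": [0,0,1],"claw": 0},{"offset": [0.015,-0.04,0],"rot": [0,0,1],"claw": 0},{"offset": [0.015,-0.04,0],"rot": [0,0,1],"claw": 0},{"offset": [0.015,-0.04,0],"rot": [0,0,1],"claw": 0},{"offset": [0.015,-0.03,0],"rot": [0,0,1],"claw": 0},{"offset": [0.01,-0.02,0],"rot": [0,0,1],"claw": 0},{"offset": [0.01,-0.01,0],"rot": [0,0,0.5],"claw": 0},{"offset": [0,0,0],"rot": [0,0,0],"claw": 0}])

```text
time_s: 6.3
position: [0.5857, -0.3091, 0.2823]
eef_rot: [0.859, 0.513, -0.001, 0.0]
ft_force: [-0.7, 1.0, -0.3]
gripper_width: 0.423
```

```bash
python3 st.py
```

```text
t 6.3 p [ 0.5857 -0.3091  0.2823] jaw deg -28.31 z [-0.001 -0.001 -1.   ] F [-0.73  0.96 -0.29] w 39.8 q [-0.24  0.47  0.9   1.58 -0.38  1.28  0.23]
```

```bash
python3 -c "
from h import *
grab('wrist','w4')"; python3 st.py
```

```text
t 6.35 p [ 0.5853 -0.3081  0.2824] jaw deg -28.3 z [-0.001 -0.    -1.   ] F [ 0.48 -0.67 -0.89] w 39.8 q [-0.24  0.47  0.9   1.58 -0.38  1.28  0.23]
```

View pics/w4.png

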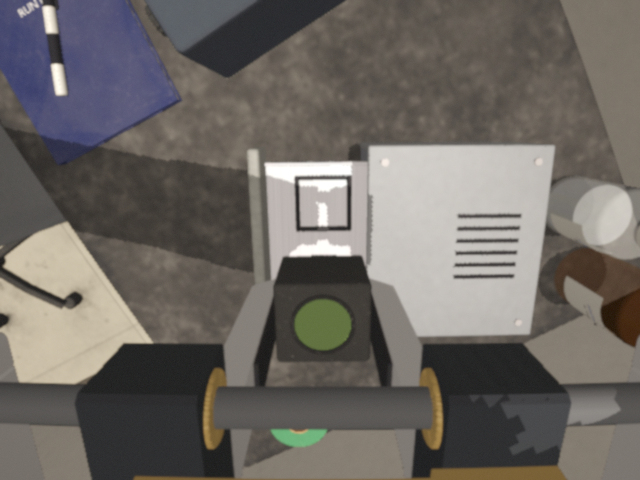

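Run:
```python
from h import *
d=load('w4');f=d['frame']
cv2.imwrite('pics/c6.png',cv2.resize(f[140:290,240:390],None,fx=4,fy=4,interpolation=cv2.INTER_CUBIC))
g=cv2.cvtColor(f,cv2.COLOR_BGR2GRAY)
m=(g<70).astype(np.uint8); m[:165]=0;m[245:]=0;m[:,:285]=0;m[:,365:]=0
n,l,s,c=cv2.connectedComponentsWithStats(m); k=1+np.argmax(s[1:,4]);print(s[k])
r=cv2.minAreaRect(np.argwhere(l==k)[:,::-1].astype(np.float32)); b=cv2.boxPoints(r);print(r,b)
P=[onz(d,*p,.022) for p in b]
for a,q in zip(P,P[1:]+P[:1]): v=q-a; print(np.linalg.norm(v)*1e3,np.degrees(np.arctan2(v[1],v[0]))%90)
C=np.mean(P,0);print(C)
A=Ro.from_quat(d['state']['eef_rot']).as_matrix();p=d['state']['position'];print('tool frame',(A.T@(C-p))*1e3)
# housing top edge & panel top
for u,v,z in [(369,147,.092),(368,330,.092),(249,150,.06),(258,150,.06),(253,275,.06),(267,163,.024)]:
    print((u,v),((A.T@(onz(d,u,v,z)-C))*1e3).round(1))
# cube in hand: top corners at z = tcp+.028
for u,v in [(275,257),(370,257),(277,360),(370,358),(281,282),(366,282)]: print(u,v)
```

```text
[329 185  22  45 155]
((346.76336669921875, 210.43032836914062), (18.293733596801758, 48.329490661621094), 23.8387393951416) [[328.63034 228.83665]
 [348.16336 184.63033]
 [364.8964  192.024  ]
 [345.36337 236.23033]]
53.30641470490025 38.68283489621421
19.937780978463092 38.08621018402216
53.58666285377566 39.29807016176292
20.51782373690493 37.328998571708624
[ 0.60437619 -0.32958692  0.022     ]
tool frame [ -8.93840486  26.19451758 260.31099656]
(369, 147) [ 71.2  14.7 -70.1]
(368, 330) [-107.7   19.2  -69.9]
(249, 150) [ 67.1 -97.5 -38. ]
(258, 150) [ 67.1 -88.7 -38. ]
(253, 275) [-61.  -99.2 -37.9]
(267, 163) [ 51.8 -85.3  -2. ]
275 257
370 257
277 360
370 358
281 282
366 282
```

View pics/c6.png

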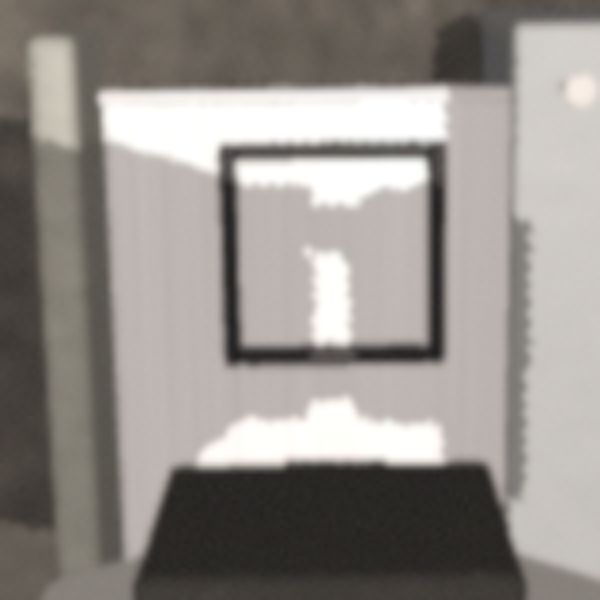

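Run:
```python
from h import *
d=load('w4')
A=Ro.from_quat(d['state']['eef_rot']).as_matrix();p=d['state']['position']
T=lambda x,y:(240+(x+.5)/4-.5,140+(y+.5)/4-.5)
P=[onz(d,*T(*q),.022) for q in [(220,146),(446,146),(443,360),(226,361)]]
for a,q in zip(P,P[1:]+P[:1]): v=q-a; print(np.linalg.norm(v)*1e3,np.degrees(np.arctan2(v[1],v[0]))%90)
C=np.mean(P,0);print(C,'tool frame',(A.T@(C-p))*1e3)
for u,v,z in [(369,147,.092),(368,330,.092),(249,150,.06),(258,150,.06),(253,275,.06)]:
    print((u,v),((A.T@(onz(d,u,v,z)-C))*1e3).round(1))
# cube in hand: tool coords of bottom front edge corners (z ~ tcp-.012) and top
t0=p[2]
for u,v,z in [(275,257,-.012),(366,257,-.012),(281,282,.028),(371,282,.028),(277,360,.028),(370,358,.028)]:
    X=onz(d,u,v,t0+z);print((u,v),((A.T@(X-p))*1e3).round(1))
```

```text
60.592811660983585 61.73282748133204
59.082047322218784 61.95775425212963
60.21159392620601 62.00822198444118
59.37417372920919 62.325201950935416
[ 0.58547291 -0.3101512   0.022     ] tool frame [ -0.78995062   0.33559625 260.30984774]
(369, 147) [ 63.1  40.6 -70.1]
(368, 330) [-115.9   45.1  -69.9]
(249, 150) [ 59.  -71.6 -38. ]
(258, 150) [ 59.  -62.9 -38. ]
(253, 275) [-69.1 -73.3 -37.9]
(275, 257) [ 16.8 -23.5  12. ]
(366, 257) [16.9 21.1 12. ]
(281, 282) [ 19.3 -16.5 -28. ]
(371, 282) [ 19.3  18.9 -28. ]
(277, 360) [-15.6 -19.2 -28. ]
(370, 358) [-14.6  19.6 -28. ]
```

Emit:
arm_command(targets=[{"offset": [-0.0005,-0.003,0],"rot": [0,0,0.3],"claw": 0},{"offset": [0,0,-0.03],"rot": [0,0,0],"claw": 0},{"offset": [0,0,-0.04],"rot": [0,0,0],"claw": 0},{"offset": [0,0,-0.04],"rot": [0,0,0],"claw": 0},{"offset": [0,0,-0.04],"rot": [0,0,0],"claw": 0},{"offset": [0,0,-0.03],"rot": [0,0,0],"claw": 0},{"offset": [0,0,-0.02],"rot": [0,0,0],"claw": 0},{"offset": [0,0,-0.01],"rot": [0,0,0],"claw": 0},{"offset": [0,0,0],"rot": [0,0,0],"claw": 0},{"offset": [0,0,0],"rot": [0,0,0],"claw": 0}])

```text
time_s: 7.35
position: [0.5857, -0.3106, 0.0737]
eef_rot: [0.857, 0.516, 0.0, 0.0]
ft_force: [0.7, -1.0, -0.1]
gripper_width: 0.423
```

```bash
python3 -c "
from h import *
grab('wrist','w5')"; python3 st.py
```

```text
t 7.4 p [ 0.5859 -0.3108  0.0739] jaw deg -27.9 z [ 0.002 -0.    -1.   ] F [ 0.65 -0.12  0.05] w 40.0 q [-0.13  0.67  0.75  1.77 -0.56  0.93  0.37]
```

View pics/w5.png

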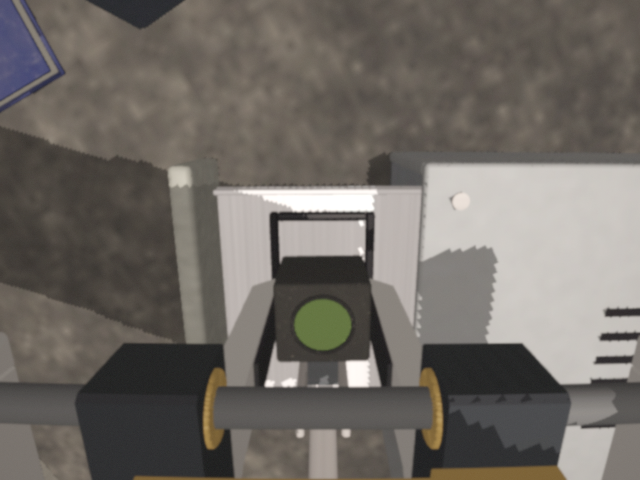

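Emit:
arm_command(targets=[{"offset": [-0.0005,-0.001,-0.015],"rot": [0,0,0],"claw": 0},{"offset": [0,0,-0.015],"rot": [0,0,0],"claw": 0},{"offset": [0,0,-0.01],"rot": [0,0,0],"claw": 0},{"offset": [0,0,-0.003],"rot": [0,0,0],"claw": 0},{"offset": [0,0,-0.002],"rot": [0,0,0],"claw": 0},{"offset": [0,0,-0.001],"rot": [0,0,0],"claw": 0},{"offset": [0,0,0],"rot": [0,0,0],"claw": 0},{"offset": [0,0,0],"rot": [0,0,0],"claw": 0},{"offset": [0,0,0],"rot": [0,0,0],"claw": 0},{"offset": [0,0,0],"rot": [0,0,0],"claw": 0}])

```text
time_s: 8.4
position: [0.5853, -0.3121, 0.0272]
eef_rot: [0.857, 0.516, 0.0, 0.001]
ft_force: [-0.7, -0.6, 6.5]
gripper_width: 0.421
```

```bash
python3 -c "
from h import *
grab('wrist','w6')"; python3 st.py
```

```text
t 8.45 p [ 0.5853 -0.3121  0.0272] jaw deg -27.92 z [ 0.001 -0.001 -1.   ] F [-0.59  0.54  5.5 ] w 39.9 q [-0.1   0.72  0.7   1.79 -0.6   0.85  0.41]
```

View pics/w6.png

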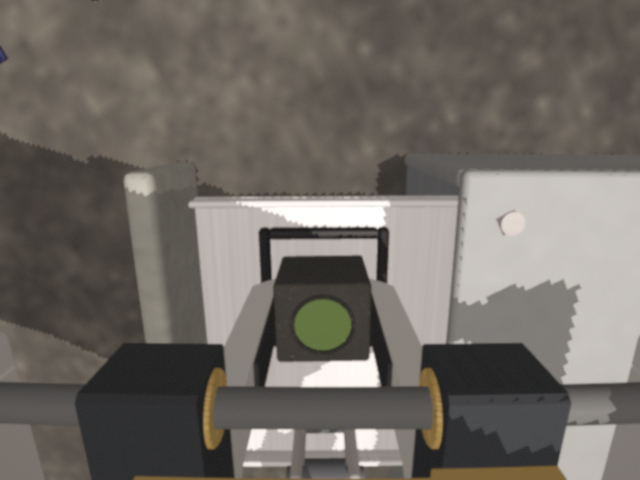

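Contact reads about 6 N at TCP z=0.027, so the cube is on the tray and not on the rim. I'll open slightly and rise.

Emit:
arm_command(targets=[{"offset": [0,0,0],"rot": [0,0,0],"claw": 0.52},{"offset": [0,0,0],"rot": [0,0,0],"claw": 0.52},{"offset": [0,0,0],"rot": [0,0,0],"claw": 0.52},{"offset": [0,0,0.005],"rot": [0,0,0],"claw": 0.52},{"offset": [0,0,0.02],"rot": [0,0,0],"claw": 0.52},{"offset": [0,0,0.04],"rot": [0,0,0],"claw": 0.52},{"offset": [0,0,0.04],"rot": [0,0,0],"claw": 0.52},{"offset": [0,0,0.04],"rot": [0,0,0],"claw": 0.52},{"offset": [0,0,0.04],"rot": [0,0,0],"claw": 0.52},{"offset": [0,0,0.04],"rot": [0,0,0],"claw": 0.2}])

```text
time_s: 9.45
position: [0.5843, -0.3116, 0.2535]
eef_rot: [0.857, 0.516, 0.0, 0.0]
ft_force: [1.1, -0.2, -0.5]
gripper_width: 0.465
```

Emit:
arm_command(targets=[{"offset": [0,0,0.02],"rot": [0,0,0],"claw": 0},{"offset": [0,0,0],"rot": [0,0,0],"claw": 0},{"offset": [0,0,0],"rot": [0,0,0],"claw": 0},{"offset": [0,0,0],"rot": [0,0,0],"claw": 0},{"offset": [0,0,0],"rot": [0,0,0],"claw": 0},{"offset": [0,0,0],"rot": [0,0,0],"claw": 0},{"offset": [0,0,0],"rot": [0,0,0],"claw": 0},{"offset": [0,0,0],"rot": [0,0,0],"claw": 0},{"offset": [0,0,0],"rot": [0,0,0],"claw": 0},{"offset": [0,0,0],"rot": [0,0,0],"claw": 0}])

```text
time_s: 10.45
position: [0.5847, -0.3116, 0.2715]
eef_rot: [0.857, 0.516, -0.0, -0.0]
ft_force: [-0.3, -0.5, 0.0]
gripper_width: 0.006
```

```bash
python3 -c "
from h import *
grab('wrist','w7');grab('scene','s7');grab('top','t7')
s=load('s7')['frame'];cv2.imwrite('pics/c7.png',cv2.resize(s[80:200,220:370],None,fx=5,fy=5,interpolation=cv2.INTER_CUBIC))"; python3 st.py
```

```text
t 10.6 p [ 0.5847 -0.3116  0.2715] jaw deg -27.92 z [ 0.  0. -1.] F [-0.51 -0.24  0.23] w 0.5 q [-0.23  0.48  0.9   1.59 -0.39  1.26  0.25]
```

View pics/w7.png

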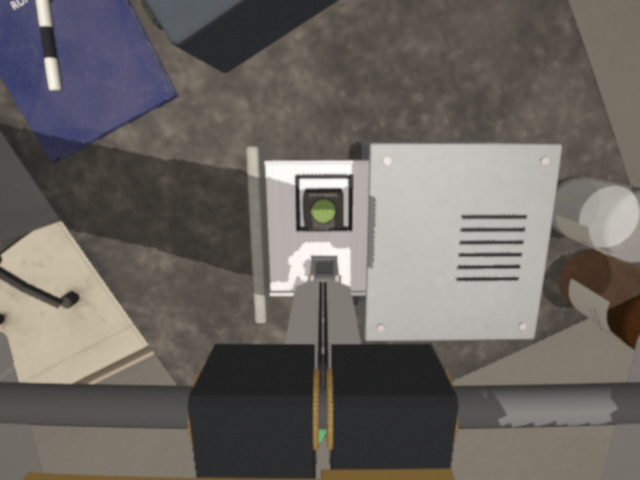

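View pics/c7.png

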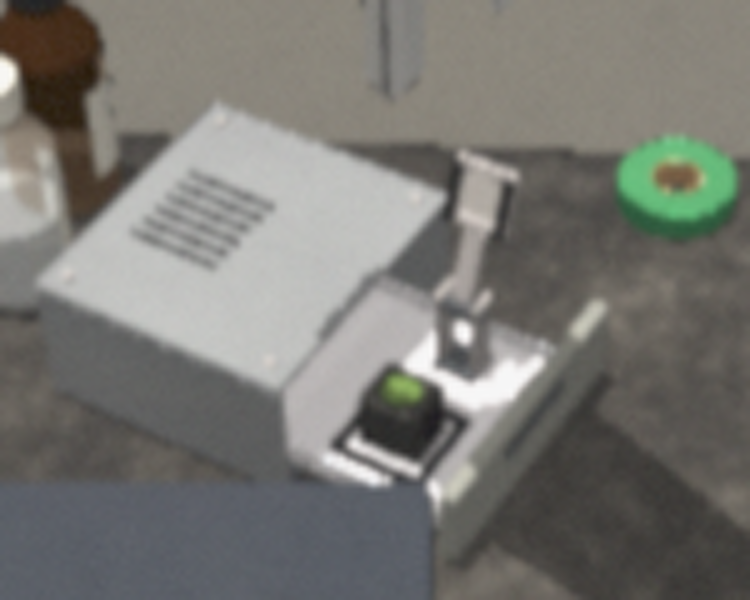

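Cube stands in the nest; the rim is visible all round it in w7 (cube at (323,205) inside the rim at 296–352). The hold-down is still up at about 2 rad. Next I'll go round behind the hold-down arm with closed fingers.

Emit:
arm_command(targets=[{"offset": [-0.017,-0.032,0],"rot": [0,0,0],"claw": 0},{"offset": [-0.017,-0.032,0],"rot": [0,0,0],"claw": 0},{"offset": [-0.017,-0.032,0],"rot": [0,0,0],"claw": 0},{"offset": [-0.017,-0.032,0],"rot": [0,0,0],"claw": 0},{"offset": [0,0,-0.04],"rot": [0,0,0],"claw": 0},{"offset": [0,0,-0.04],"rot": [0,0,0],"claw": 0},{"offset": [0,0,-0.04],"rot": [0,0,0],"claw": 0},{"offset": [0,0,-0.035],"rot": [0,0,0],"claw": 0},{"offset": [0,0,0],"rot": [0,0,0],"claw": 0},{"offset": [0,0,0],"rot": [0,0,0],"claw": 0}])

```text
time_s: 11.6
position: [0.5167, -0.44, 0.1173]
eef_rot: [0.857, 0.516, -0.0, -0.0]
ft_force: [-0.1, -0.2, 1.6]
gripper_width: 0.004
```

```bash
cat > rel.py <<'E'
from h import *
s=ctrl.get_state();p=s['position']
ex=np.array([.883,-.469]);ey=np.array([.469,.883]);H=np.array([.5855,-.3102])-.07*ey
v=p[:2]-H; print('rel hinge x,Y,Z mm',(v@ex*1e3).round(1),(v@ey*1e3).round(1),((p[2]-.064)*1e3).round(1),'F x,y,z',(np.array(s['ft_force'])[:2]@ex).round(1),(np.array(s['ft_force'])[:2]@ey).round(1),s['ft_force'][2].round(1))
E
python3 rel.py; python3 st.py;python3 -c "
from h import *
grab('wrist','w8');grab('scene','s8');
s=load('s8')['frame'];cv2.imwrite('pics/c8.png',cv2.resize(s[60:200,220:370],None,fx=4,fy=4,interpolation=cv2.INTER_CUBIC))"
```

```text
rel hinge x,Y,Z mm 0.1 -76.9 53.3 F x,y,z -0.0 -0.2 1.6
t 11.6 p [ 0.5167 -0.44    0.1173] jaw deg -27.93 z [-0. -0. -1.] F [-0.1  -0.16  1.6 ] w 0.4 q [ 0.07  0.64  0.79  1.71 -0.53  1.02  0.56]
```

View pics/c8.png

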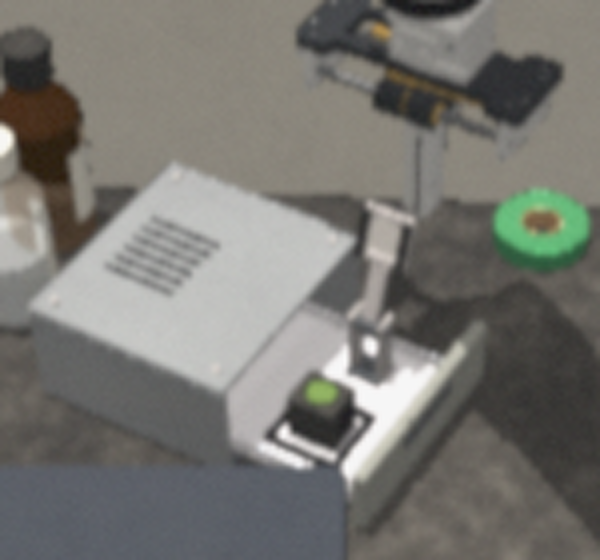

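View pics/w8.png

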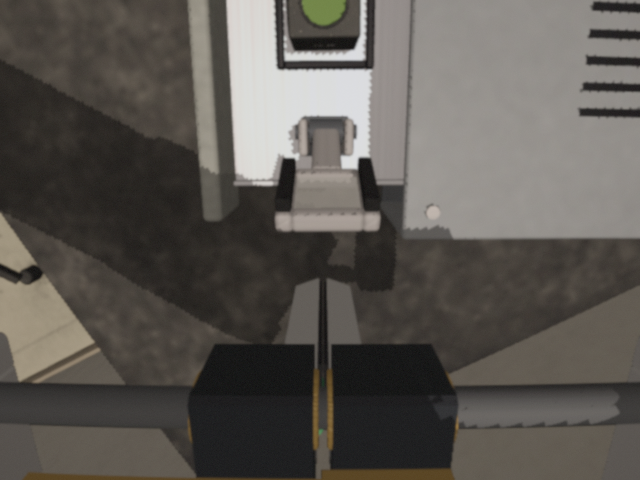

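The closed fingers at (322,290) stand behind the plate at (328,200), centred on it. Pushing over now.

Emit:
arm_command(targets=[{"offset": [0.0047,0.0088,0],"rot": [0,0,0],"claw": 0},{"offset": [0.0047,0.0088,0],"rot": [0,0,0],"claw": 0},{"offset": [0.003,0.0057,0],"rot": [0,0,0],"claw": 0},{"offset": [0.003,0.0057,0],"rot": [0,0,0],"claw": 0},{"offset": [0.003,0.0057,0],"rot": [0,0,0],"claw": 0},{"offset": [0.003,0.0057,0],"rot": [0,0,0],"claw": 0},{"offset": [0.003,0.0057,0],"rot": [0,0,0],"claw": 0},{"offset": [0.003,0.0057,0],"rot": [0,0,0],"claw": 0},{"offset": [0.003,0.0057,0],"rot": [0,0,0],"claw": 0},{"offset": [0,0,0],"rot": [0,0,0],"claw": 0}])

```text
time_s: 12.7
position: [0.5478, -0.381, 0.1163]
eef_rot: [0.856, 0.516, 0.0, -0.0]
ft_force: [-0.1, -0.2, 1.5]
gripper_width: 0.005
```

```bash
python3 rel.py;python3 -c "
from h import *
grab('wrist','w9')"
```

```text
rel hinge x,Y,Z mm -0.1 -10.2 52.3 F x,y,z 0.0 -0.2 1.5
```

View pics/w9.png

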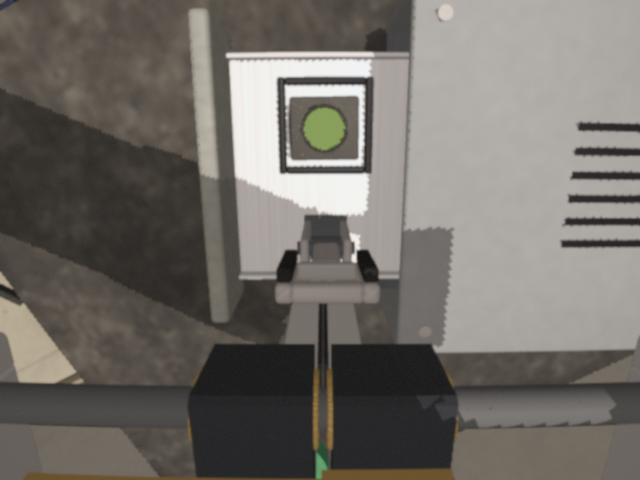

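Emit:
arm_command(targets=[{"offset": [0.0033,0.0062,0],"rot": [0,0,0],"claw": 0},{"offset": [0.0033,0.0062,0],"rot": [0,0,0],"claw": 0},{"offset": [0.0033,0.0062,0],"rot": [0,0,0],"claw": 0},{"offset": [0.0033,0.0062,0],"rot": [0,0,0],"claw": 0},{"offset": [0.0036,0.0068,-0.0027],"rot": [0,0,0],"claw": 0},{"offset": [0.0036,0.0068,-0.0027],"rot": [0,0,0],"claw": 0},{"offset": [0.0033,0.0062,-0.005],"rot": [0,0,0],"claw": 0},{"offset": [0.0033,0.0062,-0.005],"rot": [0,0,0],"claw": 0},{"offset": [0,0,0],"rot": [0,0,0],"claw": 0},{"offset": [0,0,0],"rot": [0,0,0],"claw": 0}])

```text
time_s: 13.75
position: [0.5741, -0.3311, 0.1008]
eef_rot: [0.857, 0.516, -0.0, -0.0]
ft_force: [-0.1, 0.0, 0.0]
gripper_width: 0.002
```

```bash
python3 rel.py;python3 -c "
from h import *
grab('wrist','w10');grab('scene','s10')
s=load('s10')['frame'];cv2.imwrite('pics/c10.png',cv2.resize(s[60:200,220:370],None,fx=4,fy=4,interpolation=cv2.INTER_CUBIC))"
```

```text
rel hinge x,Y,Z mm -0.3 46.2 36.8 F x,y,z -0.1 -0.0 0.0
```

View pics/w10.png

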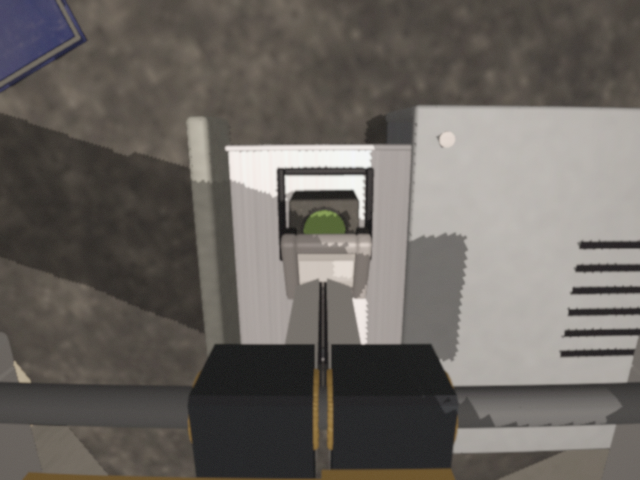

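View pics/c10.png

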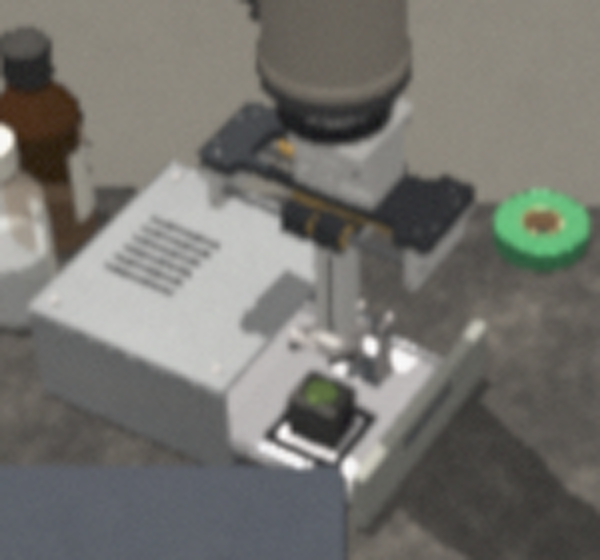

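Emit:
arm_command(targets=[{"offset": [0.0024,0.0046,-0.0047],"rot": [0,0,0],"claw": 0},{"offset": [0.0024,0.0046,-0.0047],"rot": [0,0,0],"claw": 0},{"offset": [0.0024,0.0046,-0.0047],"rot": [0,0,0],"claw": 0},{"offset": [0.0016,0.0031,-0.005],"rot": [0,0,0],"claw": 0},{"offset": [0.0016,0.0031,-0.005],"rot": [0,0,0],"claw": 0},{"offset": [0.0016,0.0031,-0.004],"rot": [0,0,0],"claw": 0},{"offset": [0,0,-0.001],"rot": [0,0,0],"claw": 0},{"offset": [0,0,-0.001],"rot": [0,0,0],"claw": 0},{"offset": [0,0,0],"rot": [0,0,0],"claw": 0},{"offset": [0,0,0],"rot": [0,0,0],"claw": 0}])

```text
time_s: 14.85
position: [0.5862, -0.3083, 0.0711]
eef_rot: [0.857, 0.516, 0.0, 0.0]
ft_force: [0.7, -0.8, 0.5]
gripper_width: 0.002
```

```bash
python3 rel.py;python3 -c "
from h import *
grab('wrist','w11')"
```

```text
rel hinge x,Y,Z mm -0.3 72.0 7.1 F x,y,z 1.0 -0.4 0.5
```

View pics/w11.png

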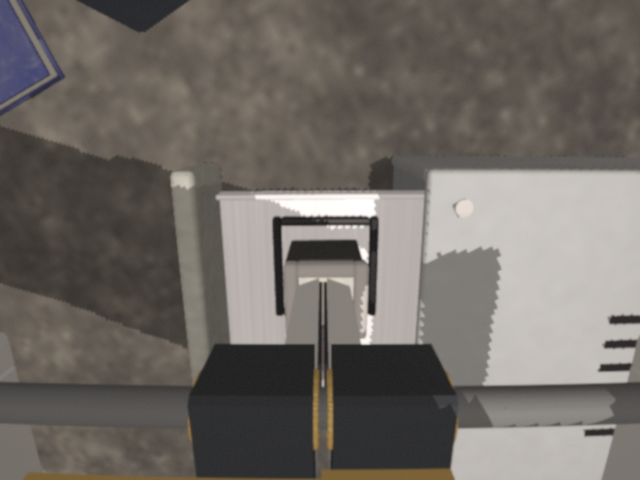

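Emit:
arm_command(targets=[{"offset": [0,0,-0.001],"rot": [0,0,0],"claw": 0},{"offset": [0,0,-0.001],"rot": [0,0,0],"claw": 0},{"offset": [0,0,-0.001],"rot": [0,0,0],"claw": 0},{"offset": [0,0,-0.001],"rot": [0,0,0],"claw": 0},{"offset": [0,0,0],"rot": [0,0,0],"claw": 0},{"offset": [0,0,0],"rot": [0,0,0],"claw": 0},{"offset": [0,0,0],"rot": [0,0,0],"claw": 0},{"offset": [0,0,0],"rot": [0,0,0],"claw": 0},{"offset": [0,0,0],"rot": [0,0,0],"claw": 0},{"offset": [0,0,0],"rot": [0,0,0],"claw": 0}])

```text
time_s: 15.9
position: [0.5861, -0.3082, 0.067]
eef_rot: [0.857, 0.516, 0.0, -0.0]
ft_force: [-0.4, -0.8, -1.1]
gripper_width: 0.004
```

```bash
python3 rel.py
```

```text
rel hinge x,Y,Z mm -0.4 72.0 3.0 F x,y,z -0.0 -0.9 -1.1
```

Emit:
arm_command(targets=[{"offset": [0,0,-0.001],"rot": [0,0,0],"claw": 0},{"offset": [0,0,0],"rot": [0,0,0],"claw": 0},{"offset": [0,0,-0.001],"rot": [0,0,0],"claw": 0},{"offset": [0,0,0],"rot": [0,0,0],"claw": 0},{"offset": [0,0,0],"rot": [0,0,0],"claw": 0},{"offset": [0,0,0],"rot": [0,0,0],"claw": 0},{"offset": [0,0,0],"rot": [0,0,0],"claw": 0},{"offset": [0,0,0],"rot": [0,0,0],"claw": 0},{"offset": [0,0,0],"rot": [0,0,0],"claw": 0},{"offset": [0,0,0],"rot": [0,0,0],"claw": 0}])

```text
time_s: 16.9
position: [0.5872, -0.3088, 0.0662]
eef_rot: [0.857, 0.516, 0.001, 0.001]
ft_force: [-0.0, 1.1, 14.9]
gripper_width: 0.006
```

```bash
python3 rel.py;python3 -c "
from h import *
grab('wrist','w12');grab('scene','s12')
s=load('s12')['frame'];cv2.imwrite('pics/c12.png',cv2.resize(s[100:190,270:360],None,fx=6,fy=6,interpolation=cv2.INTER_CUBIC))
s=load('w12')['frame'];cv2.imwrite('pics/c12w.png',cv2.resize(s[170:360,250:400],None,fx=4,fy=3,interpolation=cv2.INTER_CUBIC))"
```

```text
rel hinge x,Y,Z mm 0.8 72.0 2.2 F x,y,z -0.5 1.0 14.9
```

View pics/c12.png

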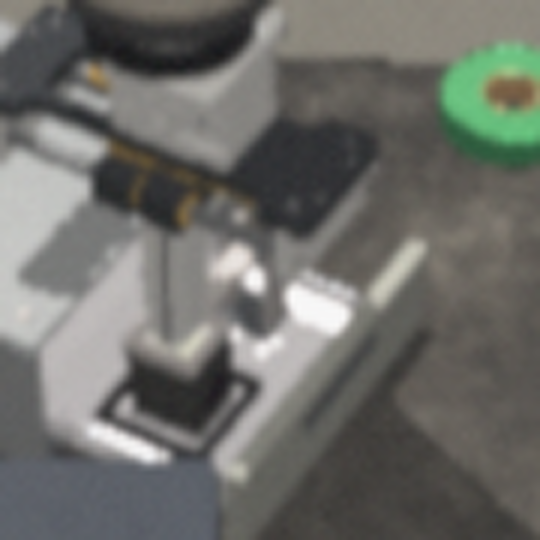

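View pics/c12w.png

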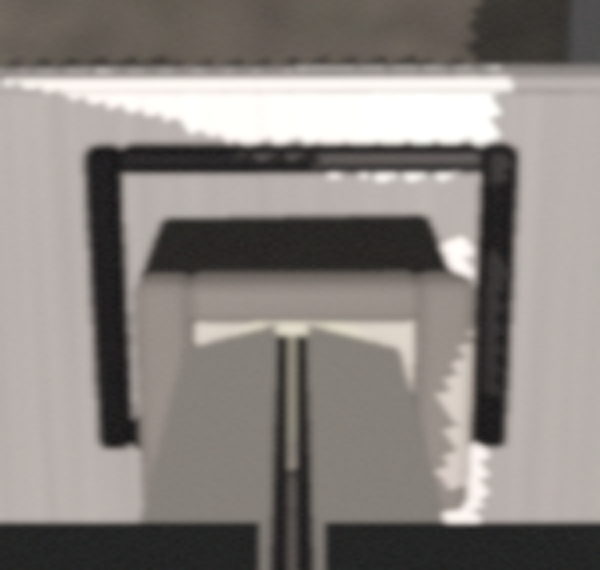

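A firm stop at 15 N means the plate is down on the cube (frame seen flush with the cube's front edge). I'll lift off and look.

Emit:
arm_command(targets=[{"offset": [0,0,0.004],"rot": [0,0,0],"claw": 0},{"offset": [0,0,0.02],"rot": [0,0,0],"claw": 0},{"offset": [0,0,0.04],"rot": [0,0,0],"claw": 0},{"offset": [0,0,0.04],"rot": [0,0,0],"claw": 0},{"offset": [-0.025,0.0,0.02],"rot": [0,0,0],"claw": 0},{"offset": [-0.035,0.01,0],"rot": [0,0,0],"claw": 0},{"offset": [-0.035,0.01,0],"rot": [0,0,0],"claw": 0},{"offset": [-0.03,0.01,0],"rot": [0,0,0],"claw": 0},{"offset": [0,0,0],"rot": [0,0,0],"claw": 0},{"offset": [0,0,0],"rot": [0,0,0],"claw": 0}])

```text
time_s: 18.0
position: [0.4613, -0.2778, 0.1894]
eef_rot: [0.857, 0.516, 0.001, -0.0]
ft_force: [0.2, -0.2, 0.3]
gripper_width: 0.005
```

```bash
python3 st.py;python3 -c "
from h import *
grab('wrist','w13');grab('scene','s13');grab('top','t13')
s=load('s13')['frame'];cv2.imwrite('pics/c13.png',cv2.resize(s[100:190,270:360],None,fx=6,fy=6,interpolation=cv2.INTER_CUBIC))
s=load('t13')['frame'];cv2.imwrite('pics/c13t.png',cv2.resize(s[180:280,395:495],None,fx=6,fy=6,interpolation=cv2.INTER_CUBIC))"
```

```text
t 18.0 p [ 0.4613 -0.2778  0.1894] jaw deg -27.89 z [ 0.001  0.001 -1.   ] F [ 0.17 -0.17  0.33] w 0.5 q [-0.36  0.33  0.97  1.97 -0.32  1.01  0.27]
```

View pics/w13.png

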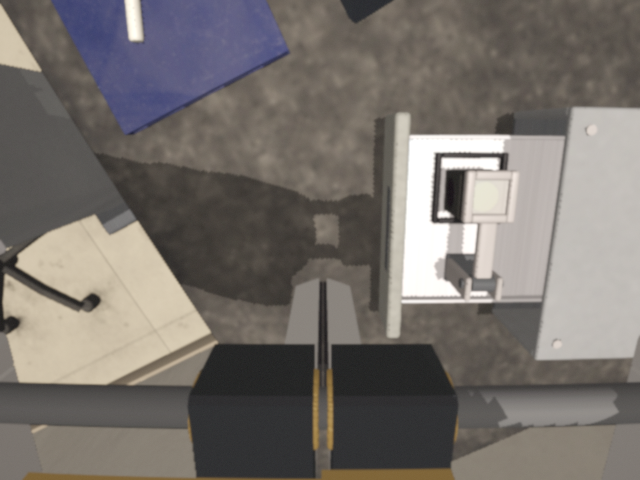

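View pics/c13.png

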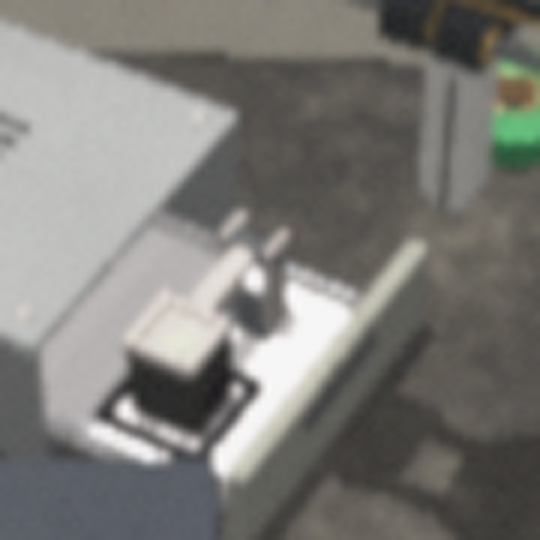

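View pics/c13t.png

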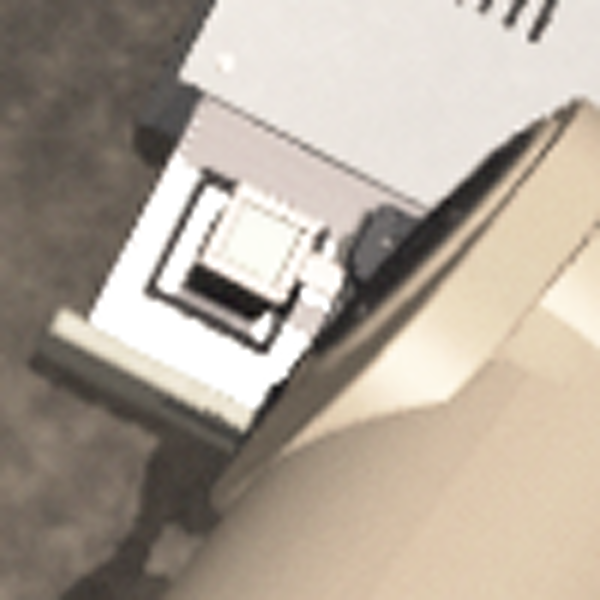

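The plate lies level on the cube and the finger is clear. Next I'll lower in front of the panel.

Emit:
arm_command(targets=[{"offset": [0,0,-0.04],"rot": [0,0,0],"claw": 0},{"offset": [0,0,-0.04],"rot": [0,0,0],"claw": 0},{"offset": [0,0,-0.04],"rot": [0,0,0],"claw": 0},{"offset": [0,0,-0.025],"rot": [0,0,0],"claw": 0},{"offset": [0,0,-0.015],"rot": [0,0,0],"claw": 0},{"offset": [0,0,0],"rot": [0,0,0],"claw": 0},{"offset": [0,0,0],"rot": [0,0,0],"claw": 0},{"offset": [0,0,0],"rot": [0,0,0],"claw": 0},{"offset": [0,0,0],"rot": [0,0,0],"claw": 0},{"offset": [0,0,0],"rot": [0,0,0],"claw": 0}])

```text
time_s: 19.15
position: [0.4617, -0.2782, 0.0297]
eef_rot: [0.857, 0.516, 0.001, 0.0]
ft_force: [0.7, 0.3, -0.6]
gripper_width: 0.003
```

```bash
python3 st.py; python3 rel.py; python3 -c "
from h import *
grab('wrist','w14')
d=load('w13')
for u,v in [(491,193),(486,245),(580,230)]: print('h',dep(d,u,v).round(4))"
```

```text
t 19.15 p [ 0.4617 -0.2782  0.0297] jaw deg -27.9 z [ 0.001 -0.    -1.   ] F [ 0.69  0.32 -0.61] w 0.3 q [-0.16  0.56  0.75  2.08 -0.58  0.72  0.48]
rel hinge x,Y,Z mm -124.3 40.2 -34.3 F x,y,z 0.5 0.6 -0.6
h [ 0.589  -0.3098  0.0625]
h [ 0.5693 -0.3446  0.0663]
h [ 0.6285 -0.3556  0.0903]
```

View pics/w14.png

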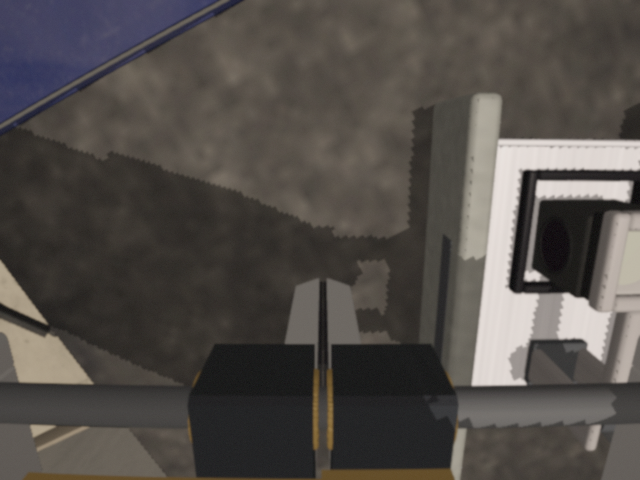

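Emit:
arm_command(targets=[{"offset": [0.0088,-0.0047,0],"rot": [0,0,0],"claw": 0},{"offset": [0.0088,-0.0047,0],"rot": [0,0,0],"claw": 0},{"offset": [0.0088,-0.0047,0],"rot": [0,0,0],"claw": 0},{"offset": [0.005,-0.0027,0],"rot": [0,0,0],"claw": 0},{"offset": [0.005,-0.0027,0],"rot": [0,0,0],"claw": 0},{"offset": [0.005,-0.0027,0],"rot": [0,0,0],"claw": 0},{"offset": [0.005,-0.0027,0],"rot": [0,0,0],"claw": 0},{"offset": [0.005,-0.0027,0],"rot": [0,0,0],"claw": 0},{"offset": [0.005,-0.0027,0],"rot": [0,0,0],"claw": 0},{"offset": [0.005,-0.0027,0],"rot": [0,0,0],"claw": 0}])

```text
time_s: 20.2
position: [0.5228, -0.3112, 0.0288]
eef_rot: [0.857, 0.516, -0.0, -0.0]
ft_force: [-1.6, 3.0, -0.6]
gripper_width: 0.007
```

```bash
python3 rel.py; python3 -c "
from h import *
grab('wrist','w15')"
```

```text
rel hinge x,Y,Z mm -54.9 39.7 -35.2 F x,y,z -2.8 1.9 -0.6
```

View pics/w15.png

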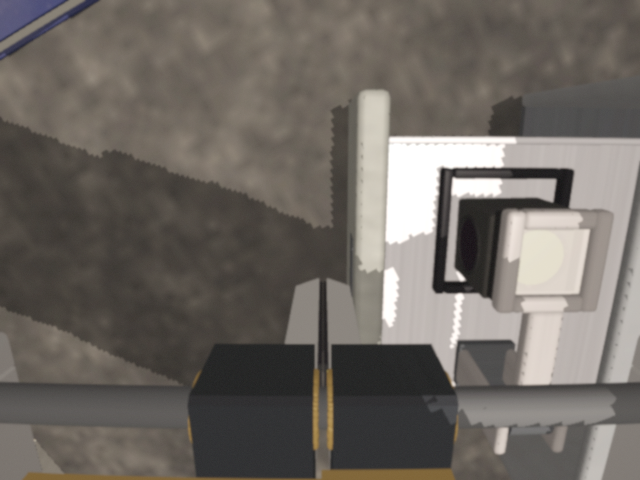

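Emit:
arm_command(targets=[{"offset": [0.0053,-0.0028,0],"rot": [0,0,0],"claw": 0},{"offset": [0.0053,-0.0028,0],"rot": [0,0,0],"claw": 0},{"offset": [0.0053,-0.0028,0],"rot": [0,0,0],"claw": 0},{"offset": [0.0053,-0.0028,0],"rot": [0,0,0],"claw": 0},{"offset": [0.0053,-0.0028,0],"rot": [0,0,0],"claw": 0},{"offset": [0.0053,-0.0028,0],"rot": [0,0,0],"claw": 0},{"offset": [0.0053,-0.0028,0],"rot": [0,0,0],"claw": 0},{"offset": [0.0053,-0.0028,0],"rot": [0,0,0],"claw": 0},{"offset": [0.0053,-0.0028,0],"rot": [0,0,0],"claw": 0},{"offset": [0.0053,-0.0028,0],"rot": [0,0,0],"claw": 0}])

```text
time_s: 21.25
position: [0.5761, -0.3393, 0.029]
eef_rot: [0.857, 0.516, 0.0, -0.0]
ft_force: [-2.3, 3.0, -0.1]
gripper_width: 0.005
```

```bash
python3 rel.py; python3 -c "
from h import *
grab('wrist','w16')"
```

```text
rel hinge x,Y,Z mm 5.3 39.8 -35.0 F x,y,z -3.4 1.6 -0.1
```

View pics/w16.png

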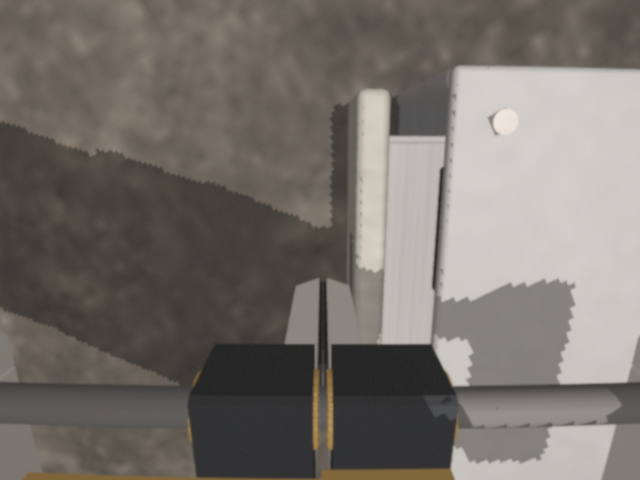

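Emit:
arm_command(targets=[{"offset": [0.0044,-0.0023,0],"rot": [0,0,0],"claw": 0},{"offset": [0.0044,-0.0023,0],"rot": [0,0,0],"claw": 0},{"offset": [0.0018,-0.001,0],"rot": [0,0,0],"claw": 0},{"offset": [0.0018,-0.001,0],"rot": [0,0,0],"claw": 0},{"offset": [0.0018,-0.001,0],"rot": [0,0,0],"claw": 0},{"offset": [0,0,0],"rot": [0,0,0],"claw": 0},{"offset": [0,0,0],"rot": [0,0,0],"claw": 0},{"offset": [0,0,0],"rot": [0,0,0],"claw": 0},{"offset": [0,0,0],"rot": [0,0,0],"claw": 0},{"offset": [0,0,0],"rot": [0,0,0],"claw": 0}])

```text
time_s: 22.3
position: [0.5859, -0.345, 0.0288]
eef_rot: [0.857, 0.515, -0.001, -0.004]
ft_force: [-26.6, 17.5, 23.8]
gripper_width: 0.009
```

```bash
python3 rel.py; python3 -c "
from h import *
grab('wrist','w17')
d=load('w17'); A=Ro.from_quat(d['state']['eef_rot']).as_matrix();p=d['state']['position']
for u,v,z in [(388,110,.06),(357,110,.06)]: print(((A.T@(onz(d,u,v,z)-p))*1e3).round(1))"
```

```text
rel hinge x,Y,Z mm 16.7 39.4 -35.2 F x,y,z -31.7 3.0 23.8
[ 83.8  22.4 -31.3]
[ 83.8  11.7 -31.2]
```

View pics/w17.png

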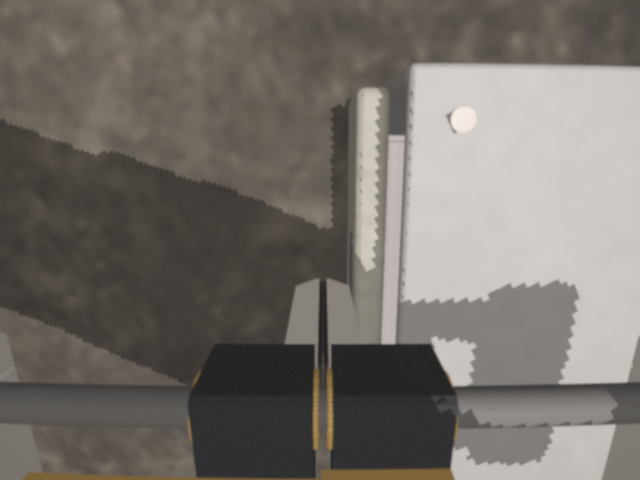

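Force rose to 32 N with a gap still visible, so something resists. I'll back off a little and look from outside.

Emit:
arm_command(targets=[{"offset": [-0.0044,0.0023,0],"rot": [0,0,0],"claw": 0},{"offset": [-0.0088,0.0047,0],"rot": [0,0,0],"claw": 0},{"offset": [-0.0088,0.0047,0],"rot": [0,0,0],"claw": 0},{"offset": [0,0,0],"rot": [0,0,0],"claw": 0},{"offset": [0,0,0],"rot": [0,0,0],"claw": 0},{"offset": [0,0,0],"rot": [0,0,0],"claw": 0},{"offset": [0,0,0],"rot": [0,0,0],"claw": 0},{"offset": [0,0,0],"rot": [0,0,0],"claw": 0},{"offset": [0,0,0],"rot": [0,0,0],"claw": 0},{"offset": [0,0,0],"rot": [0,0,0],"claw": 0}])

```text
time_s: 23.35
position: [0.5677, -0.3352, 0.0289]
eef_rot: [0.857, 0.516, -0.0, -0.0]
ft_force: [0.2, -0.4, 0.4]
gripper_width: 0.004
```

```bash
python3 rel.py; python3 st.py; python3 -c "
from h import *
grab('wrist','w18');grab('scene','s18');grab('top','t18')
s=load('s18')['frame'];cv2.imwrite('pics/c18.png',cv2.resize(s[80:200,220:370],None,fx=5,fy=5,interpolation=cv2.INTER_CUBIC))
s=load('t18')['frame'];cv2.imwrite('pics/c18t.png',cv2.resize(s[130:280,395:530],None,fx=4,fy=4,interpolation=cv2.INTER_CUBIC))"
```

```text
rel hinge x,Y,Z mm -4.0 39.6 -35.1 F x,y,z 0.3 -0.3 0.4
t 23.35 p [ 0.5677 -0.3352  0.0289] jaw deg -27.92 z [-0.  0. -1.] F [ 0.16 -0.45  0.35] w 0.4 q [-0.06  0.72  0.71  1.8  -0.61  0.86  0.46]
```

View pics/c18.png

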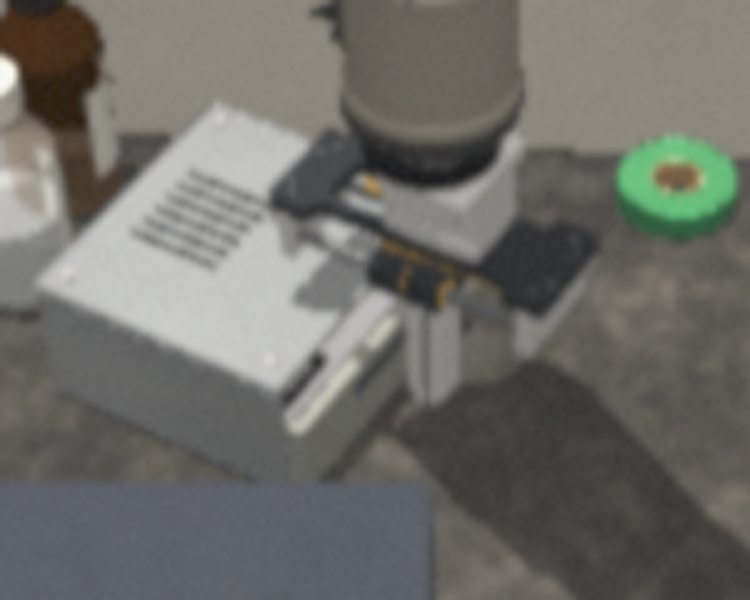

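View pics/c18t.png

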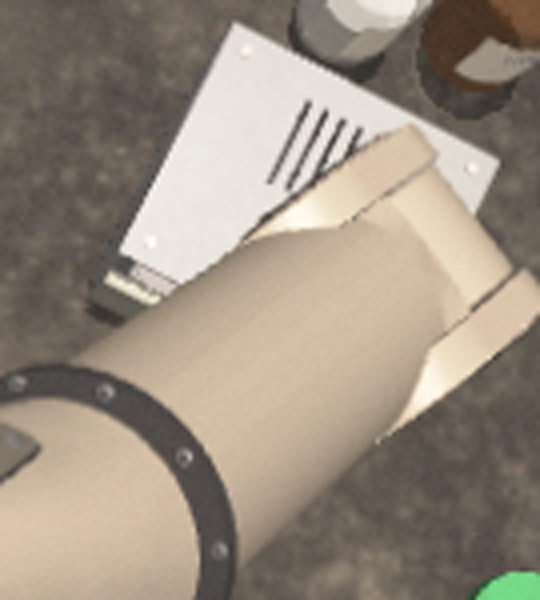

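View pics/w18.png

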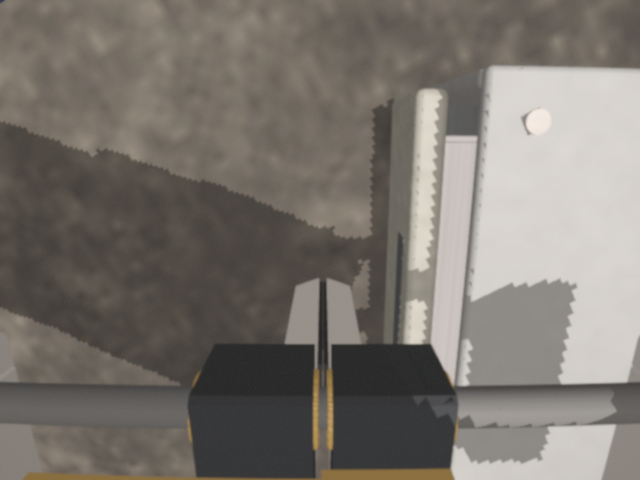

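Run:
```python
from h import *
ex=np.array([.883,-.469]);ey=np.array([.469,.883]);N=np.array([.5855,-.3102])
def f(X): return [round(float((X[:2]-N)@ex*1e3),1),round(float((X[:2]-N)@ey*1e3),1),round(float(X[2]*1e3),1)]
d=load('w18')
for v in (110,200,300):
  for u in range(384,500,4): print(v,u,f(dep(d,u,v)))
for u,v,z in [(446,110,.06),(417,110,.06),(487,75,.092),(486,110,.092),(473,200,.092)]: print('edge',u,v,f(onz(d,u,v,z)))
```

```text
110 384 [26.0, 56.3, -2.5]
110 388 [27.8, 56.2, -1.2]
110 392 [29.8, 56.2, -1.8]
110 396 [28.5, 55.4, 17.5]
110 400 [28.0, 54.8, 29.8]
110 404 [28.1, 54.5, 38.1]
110 408 [27.9, 54.1, 46.8]
110 412 [28.2, 53.8, 52.9]
110 416 [28.7, 53.6, 57.3]
110 420 [29.7, 53.6, 59.0]
110 424 [31.4, 53.6, 57.6]
110 428 [32.8, 53.6, 57.6]
110 432 [34.1, 53.6, 58.0]
110 436 [35.3, 53.6, 59.1]
110 440 [36.8, 53.6, 58.8]
110 444 [38.4, 53.7, 57.9]
110 448 [55.0, 56.1, 6.9]
110 452 [56.9, 56.1, 6.9]
110 456 [59.0, 56.2, 6.2]
110 460 [60.8, 56.2, 6.5]
110 464 [62.8, 56.2, 6.4]
110 468 [64.4, 56.2, 7.2]
110 472 [66.6, 56.2, 6.5]
110 476 [68.8, 56.3, 5.8]
110 480 [40.4, 52.5, 86.9]
110 484 [40.4, 52.3, 89.8]
110 488 [41.7, 52.4, 89.5]
110 492 [42.6, 52.4, 90.0]
110 496 [43.3, 52.3, 91.0]
200 384 [27.6, 11.6, -1.5]
200 388 [29.6, 11.6, -1.2]
200 392 [28.4, 14.9, 17.9]
200 396 [28.6, 16.4, 26.9]
200 400 [28.4, 18.1, 37.1]
200 404 [28.7, 19.4, 44.4]
200 408 [28.4, 20.8, 53.2]
200 412 [29.1, 21.4, 56.7]
200 416 [30.6, 21.5, 57.0]
200 420 [31.8, 21.7, 58.0]
200 424 [33.2, 21.7, 58.3]
200 428 [34.9, 21.6, 57.8]
2
[... 720 characters left out ...]
34.2, -17.9, 59.0]
300 424 [36.3, -18.7, 57.1]
300 428 [37.5, -18.1, 58.5]
300 432 [39.2, -18.2, 58.2]
300 436 [54.9, -38.6, 11.8]
300 440 [56.8, -38.3, 12.5]
300 444 [58.6, -38.0, 13.2]
300 448 [60.8, -38.1, 12.9]
300 452 [63.5, -38.9, 11.2]
300 456 [64.8, -37.9, 13.3]
300 460 [67.6, -38.7, 11.5]
300 464 [40.6, -5.1, 88.3]
300 468 [41.5, -4.7, 89.3]
300 472 [42.5, -4.4, 89.9]
300 476 [42.9, -3.4, 92.2]
300 480 [44.8, -4.1, 90.6]
300 484 [46.1, -4.1, 90.5]
300 488 [47.3, -4.1, 90.7]
300 492 [48.8, -4.4, 90.0]
300 496 [50.0, -4.2, 90.3]
edge 446 110 [38.5, 53.6, 60.0]
edge 417 110 [28.4, 53.5, 60.0]
edge 487 75 [39.6, 61.2, 92.0]
edge 486 110 [40.2, 52.2, 92.0]
edge 473 200 [38.9, 27.5, 92.0]
```

Run:
```python
from h import *
d=load('s18')['frame'];cv2.imwrite('pics/c18b.png',cv2.resize(d[110:180,265:345],None,fx=8,fy=8,interpolation=cv2.INTER_CUBIC))
```

```text
(no output)
```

View pics/c18b.png

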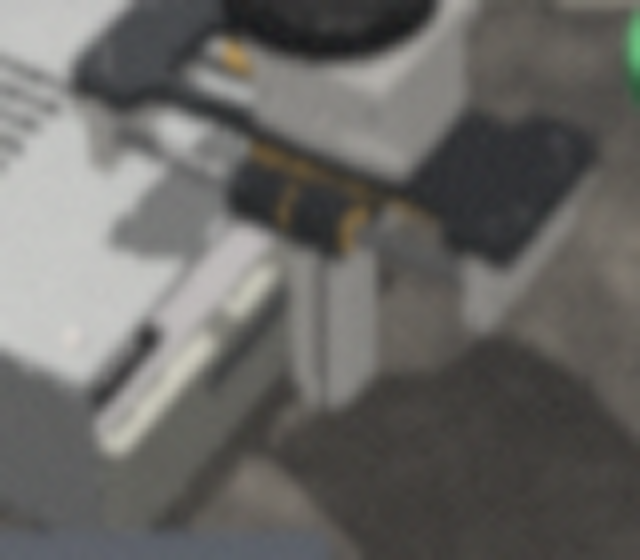

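Measured in the nest frame, the panel's inner face is at about 38.5–39.5 mm and the housing front at about 40 mm. The tray strip I saw is a view through the opening above the panel, so it is shut to within about 1 mm. I'll push again to confirm nothing more gives.

Emit:
arm_command(targets=[{"offset": [0.0079,-0.0042,0.004],"rot": [0,0,0],"claw": 0},{"offset": [0.0062,-0.0033,0],"rot": [0,0,0],"claw": 0},{"offset": [0.0026,-0.0014,0],"rot": [0,0,0],"claw": 0},{"offset": [0.0018,-0.001,0],"rot": [0,0,0],"claw": 0},{"offset": [0.0009,-0.0005,0],"rot": [0,0,0],"claw": 0},{"offset": [0.0009,-0.0005,0],"rot": [0,0,0],"claw": 0},{"offset": [0,0,0],"rot": [0,0,0],"claw": 0},{"offset": [0,0,0],"rot": [0,0,0],"claw": 0},{"offset": [0,0,0],"rot": [0,0,0],"claw": 0},{"offset": [0,0,0],"rot": [0,0,0],"claw": 0}])

```text
time_s: 24.5
position: [0.5859, -0.345, 0.0326]
eef_rot: [0.857, 0.515, -0.001, -0.002]
ft_force: [-12.4, 8.5, 11.7]
gripper_width: 0.006
```

```bash
python3 rel.py
```

```text
rel hinge x,Y,Z mm 16.7 39.5 -31.4 F x,y,z -14.9 1.7 11.7
```

It stops at exactly the same place (16.7 mm), which is a hard stop. I'll retreat and check.

Emit:
arm_command(targets=[{"offset": [-0.0088,0.0047,0],"rot": [0,0,0],"claw": 0},{"offset": [-0.0176,0.0094,0],"rot": [0,0,0],"claw": 0},{"offset": [-0.03,0.016,0.02],"rot": [0,0,0],"claw": 0},{"offset": [-0.03,0.016,0.04],"rot": [0,0,0],"claw": 0},{"offset": [0,0.03,0.04],"rot": [0,0,0],"claw": 0},{"offset": [0,0.04,0.04],"rot": [0,0,0],"claw": 0},{"offset": [0,0.04,0.02],"rot": [0,0,0],"claw": 0},{"offset": [0,0.04,0],"rot": [0,0,0],"claw": 0},{"offset": [0,0,0],"rot": [0,0,0],"claw": 0},{"offset": [0,0,0],"rot": [0,0,0],"claw": 0}])

```text
time_s: 25.5
position: [0.5032, -0.1541, 0.1865]
eef_rot: [0.856, 0.517, 0.0, -0.0]
ft_force: [-0.4, -0.4, -0.9]
gripper_width: 0.002
```

```bash
python3 st.py; python3 -c "
from h import *
grab('scene','s19');grab('top','t19')
s=load('s19')['frame'];cv2.imwrite('pics/c19.png',cv2.resize(s[90:190,220:350],None,fx=6,fy=6,interpolation=cv2.INTER_CUBIC))
d=load('t19')
print('beaker',onz(d,245,281,0))"
```

```text
t 25.5 p [ 0.5032 -0.1541  0.1865] jaw deg -27.77 z [ 0.001  0.001 -1.   ] F [-0.38 -0.37 -0.9 ] w 0.2 q [-0.63  0.31  0.98  2.   -0.31  0.99  0.01]
beaker [0.43621057 0.17718613 0.        ]
```

View pics/c19.png

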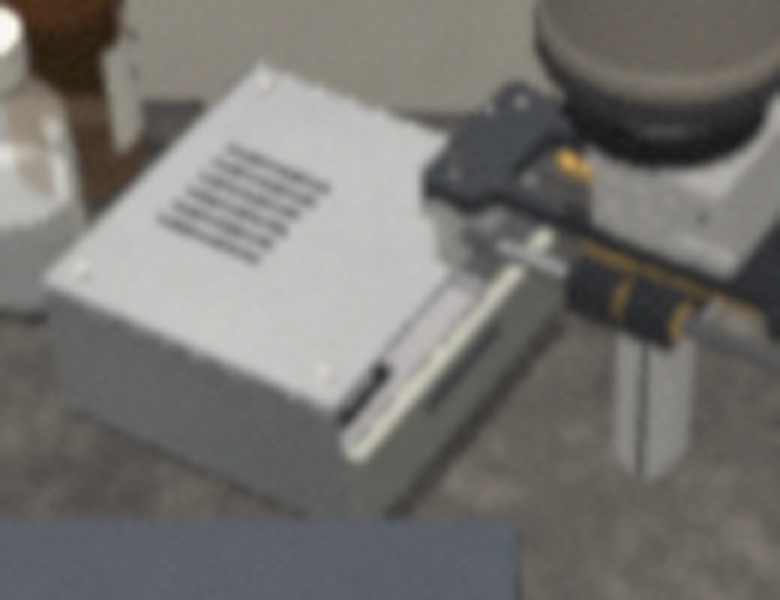

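View pics/t19.png

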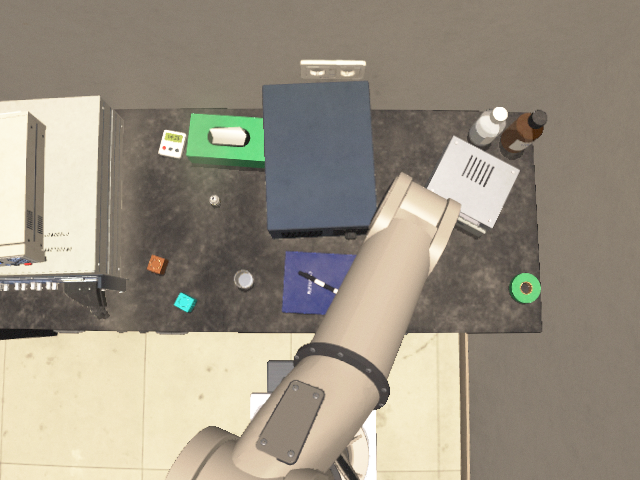

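```bash
python3 -c "
from h import *
print(ctrl.close_job())"
```

```text
the job is handed in; nothing more can be done
None
```

The job is done and handed in at about 25.5 s of the 64 s allowed: cube placed, hold-down arm swung over, then the drawer pushed shut, in that order.

- **Cube:** I gripped the black filter cube, not the brown or turquoise one. It went upright into the nest, and the wrist view showed it inside the rim with a gap all round.
- **Hold-down arm:** I swung it over with closed fingers until it stopped firmly at about 15 N. After I lifted off, the pictures showed it level with its plate on the cube.
- **Drawer:** It moved in at about 3 N and stopped hard at the same point on two pushes, at 32 N and 15 N. The panel measured within about 1 mm of the housing front, which is as fine as I could measure.
- **Checks that puzzled me:**
  - The strip of tray seen above the panel looked like a gap at first. It is a view through the opening between the panel top (60 mm) and the housing top (92 mm).
  - The first hard push also gave 24 N upward on the tool. I put that down to friction on the panel, but did not confirm it.
- **Not checked:** I did not look at the cube and plate again once the drawer was shut; nothing in the push suggested they had shifted.
- **Everything else:** In the last top picture the lens, the beaker and both look-alikes appear where they were at the start. The gripper was clear of everything.

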